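Stack two ground die plates with a sheet between them

ROBOT

A 6-joint arm with a two-finger parallel gripper is mounted at the origin on the work surface. World frame = base frame: x ahead of the robot, y to its left, z up, the work surface at z = 0. Lengths are in mm, angles in rad, forces in N, time in s.
With the tool pointing down it reaches from about 300 to 875 mm from the base axis. Payload 6.4 kg.
Tool frame: the origin (TCP) lies between the finger pads; the fingertips stand 25 mm ahead of it and the grasp point (between the pads) lies 6 mm ahead of it; x points along the fingers, y is the direction in which the jaws open and shut, and the axes are right-handed (so a half turn about x gives the same grasp; the last joint's range is limited). The gripper opens to 88 mm and grips with 3 to 60 N. Pads are 18 mm wide; open, the fingers measure 123 mm over their backs; the gripper's body (75 mm by 187 mm) begins 45 mm behind the grasp point.
Start: joints at [-0.206, 0.181, 1.607, -0, 1.354, -0.206], TCP at [575.014, 0.015, 263.714] pointing down, gripper open.
Joint ranges: [-2.99, 2.99], [-0.89, 2.07], [0.3, 2.58], [-1.14, 4.28], [0, 2.63], [-3.12, 3.12]. Speed limits (rad/s): [2.57, 2.57, 3.01, 3.14, 3.14, 3.14].

INTERFACE

Orientations are given as a unit quaternion [w, x, y, z].
In Python, from workcell import monitor, eyes, sign_off gives the robot as it stands. The module is installed in compiled form; this text tells all that it offers.
- The arm moves only by the tool jog_arm, never from a script. Its argument "plan" is one flat list of numbers, 6 for each row, row after row: the shift along the tool's x, y, z normalised to -1 to 1, where 1 is 10 cm, then the turn, a rotation vector about the tool's x, y, z normalised to -1 to 1, where 1 is 90 degrees. A call has 1 to 8 rows; each row is the pose to reach, as a shift and turn from the pose commanded when the call began, along the tool's axes at that moment; what a row does not reach only later rows make up. A row lasts 1/12 s, in which the tool goes at most 41.7 mm and 7.16 degrees, less where a joint would pass 70% of its speed; a pose out of reach is approached as far as the arm can. A call with a number of a shift or a turn outside -1 to 1 is refused whole. A call with a gripper value outside its range is refused whole. "gripper" is the closure in counts, from 0 (fully open) to 255 (shut), set as the call begins (left out, the last holds). The fingers move at their own pace and stop on an object; "force" is the grip in N (left out, the last holds). Time passes only in rows, so rows that repeat a pose let the fingers close. It gives the time, the measured TCP pose, the force and the opening at its end, in the units of the state.
- monitor.get_obs(): the state, without advancing time (a new reading comes with each control period).
- eyes.capture(name): name is "scene" or "side" or "wrist"; returns (picture, depth): 400x640x3 uint8, red, green, blue; 400x640 float32, mm along the optical axis (not along the pixel's ray), 0 where there is no reading.
- eyes.get_calibration(name): a dict with "K" (3x3 intrinsics, pixels), "position" and "attitude" of the camera in the world. Camera axes: x right, y down, z forward; pixel columns grow to the right and rows downward; lengths in mm; the calibration is good to about 2 mm. The wrist camera is an equidistant fisheye: a pixel r from the principal point sees the ray r / f radians off the axis. A picture is of the moment at which its call begins: read the wrist's pose just before it. get_calibration takes no time and is no camera call; for the wrist camera it gives the pose at the moment of the call.
- sign_off(): hands the job in, once; it reports no verdict.
The state is a dict: "time": time; "joint_positions": joint angles; "dq": joint speeds; "joint_torque": joint torques, N m; "tool_pos": TCP position; "tcp_rot": TCP orientation; "force": force on the tool from outside, world axes, zero at the start; "wrist_torque": the same for the moment, N m; "opening": opening from 0.0 (shut) to 1.0 (fully open).
Only numpy, scipy, OpenCV 4.12 (cv2) and the standard library are available. Lean on these libraries where they do the work, as an engineer would, in place of code of your own. Each camera call takes 0.05 s, during which the arm holds its last target. There are 200 camera calls.

TASK

The scraper has been left lying on the ground steel plate on the wooden skid: stand it upright in the tool pot first. Then lay the plywood sheet squarely over that plate so that it covers it, and set the second plate, of the same size, gently down on the sheet, flush over the plate below, with no bare steel ever touching steel. Leave the lower plate where it lies and do not disturb the other things on the bench.

Things in the scene. Friction and masses are not known exactly. Their poses are not given: they have to be found in the camera images.
- skid: Small slatted wooden skid (a bench pallet) fixed to the bench, 190 long (its x) x 112 wide x 45 mm high. Origin at the centre of its underside, z up.
- lower_plate: Bright ground steel plate with holes lying flat on the skid, 136 (its x) x 58 (its y) x 14 mm thick, about 0.75 kg, loose. Origin at the centre of its underside, so its top is 14 mm above the origin (59 mm above the bench). The scraper lies on it at the start.
- upper_plate: The second steel plate, the twin of the lower one: 136 (its x) x 58 (its y) x 14 mm, 0.65 to 0.9 kg, loose, lying flat on the bare bench at the start. Origin at the centre of its underside. Best gripped across its 58 mm width at mid-length; needs a firm grip (40 N or so).
- battens: Two wooden battens side by side, fixed to the bench, on which the plywood sheet lies: each 132 mm long (x), 14 mm wide, 22 mm high, 46 mm wide over both (y), so the sheet's long edges overhang them by about 11 mm. Origin at the centre of their underside.
- sheet: Thin stiff plywood separator sheet, 152 (its x) x 69 (its y) x 5 mm thick, about 40 g, loose, lying flat on the battens with its underside 22 mm above the bench. Origin at the centre of its underside. It can be gripped across its 69 mm width; it is 11 mm wider and 16 mm longer than the plates.
- scraper: Hand scraper, 180 mm overall, about 75 g, loose: flat-sided wooden handle 20 x 20 x 100 mm, brass ferrule, pointed steel blade. Its x axis runs from handle to point, z up as it lies, handle flat on the lower plate. Origin on the handle's underside, 75 mm from the butt, 105 mm from the point, close to its balance point.
- scraper_grip (a point): Point inside the scraper's handle, 10 mm above its underside, 60 mm from the butt end and 120 mm from the blade's point. Same axes as the scraper.
- scraper_butt (a point): Centre of the butt end of the scraper's handle.
- scraper_tip (a point): The point of the scraper's blade.
- pot: Tool pot, a piece of dark steel tube welded upright to a round foot of 100 mm diameter, 6 mm thick, and fixed to the bench: outer diameter 76, inner diameter 68 mm, rim 111 mm above the bench, empty. Origin on the bench at its centre.
- pot_in (a point): Centre of the pot's inner floor, 10 mm above the bench; z up.
- pot_rim (a point): Centre of the pot's mouth, at the height of its rim, 111 mm above the bench. The scraper, once stood in the pot, leans a little and rises to about 190 mm above the bench.
- tin: Bystander: plain round grease tin, 74 mm diameter, 80 mm high. Origin at the centre of its underside.
- vblock: Bystander: steel V-block, 62 x 50 x 48 mm. Origin at the centre of its underside.
- setup_block: Bystander: steel set-up block with six holes, 75 x 50 x 25 mm. Origin at the centre of its underside.
- wrench: Bystander: steel open-ended wrench lying flat along its x, 170 mm long. Origin near its middle.
- mallet: Bystander: hammer lying flat, 260 mm long with its wooden handle to -x. Origin near the middle of its length.
- spray_can: Bystander: yellow spray can standing, 64 mm diameter, 190 mm high. Origin at the centre of its underside.
- oil_can: Bystander: bare metal spray can standing, 64 mm diameter, 165 mm high. Origin at the centre of its underside.
Things that resemble listed ones, but are neither listed nor needed, are in the scene too. What is meant by the scraper is not black, and is the smaller of those in its own colour.

How it is judged:
By the outcome, as a careful person would: the job done as asked, in the order asked, and still so for the second after the job is handed in, with the robot touching nothing.
It also fails if it takes over 72 s, if anything falls off the work surface, if the arm or the gripper's body presses on something with over 40 N, if the wrist force passes 120 N, or if a joint passes its speed limit or range.

## Working session

There is one attempt and no reset: what is moved stays moved. The work goes in short steps, Python scripts to look and compute and a tool call to move; the robot and the scene stay as the last step left them, time stands still between calls to the robot, and variables do not carry over. Pictures are saved under pics/ and viewed, and the job is handed in when it is done.

Besides the shell and the picture viewer there is one more tool, called after ">>>" as name(argument=value, ...) on one line, values as JSON. jog_arm: Moves the arm, as the interface text tells. Scaled input: -1 to 1 covers 10 cm each way for a shift and 90 degrees each way for a turn. Its arguments: {"type":"object","properties":{"plan":{"type":"array","items":{"type":"number"}},"gripper":{"type":"number"},"force":{"type":"number"}},"required":["plan"]}

```bash
mkdir -p pics; cat > h.py <<'E'
import numpy as np, cv2
from scipy.spatial.transform import Rotation as R
from workcell import monitor, eyes, sign_off
def rot(q): return R.from_quat([q[1],q[2],q[3],q[0]])
def cam(name):
    c=eyes.get_calibration(name); a=np.array(c["attitude"],float)
    M=a if a.shape==(3,3) else rot(a).as_matrix()
    return np.array(c["K"]),np.array(c["position"]),M
def rays(name,uv,c=None):
    K,p,M=c or cam(name); uv=np.atleast_2d(uv).astype(float)
    x=(uv[:,0]-K[0,2])/K[0,0]; y=(uv[:,1]-K[1,2])/K[1,1]
    if name=="wrist":
        r=np.hypot(x,y)+1e-12; d=np.c_[np.sin(r)*x/r,np.sin(r)*y/r,np.cos(r)]
    else: d=np.c_[x,y,np.ones_like(x)]
    return p,d@M.T
def onplane(name,uv,z,c=None):
    p,d=rays(name,uv,c); return p+d*((z-p[2])/d[:,2])[:,None]
def cloud(name,depth,c=None):
    K,p,M=c or cam(name); v,u=np.mgrid[:400,:640]
    p,d=rays(name,np.c_[u.ravel(),v.ravel()],(K,p,M))
    if name=="wrist": d=d/((d@M)[:,2:3])
    return (p+d*depth.ravel()[:,None]).reshape(400,640,3)
def snap(name,tag):
    c=cam(name); im,d=eyes.capture(name); cv2.imwrite(f"pics/{tag}.png",im[:,:,::-1]); np.savez(f"pics/{tag}.npz",im=im,d=d,K=c[0],p=c[1],M=c[2]); return im,d,c
E
python3 - <<'E'
from h import *
for n in("scene","side","wrist"):
    im,d,c=snap(n,n+"0"); print(n,c[0].round(1).tolist(),c[1].round(1),c[2].round(3).tolist(),(d>0).mean())
o=monitor.get_obs(); print({k:np.round(v,3).tolist() for k,v in o.items()})
E
```

```text
scene [[448.9, 0.0, 322.8], [0.0, 448.9, 194.3], [0.0, 0.0, 1.0]] [1344.1 -109.7 1164.2] [[0.058, 0.769, -0.636], [0.998, -0.04, 0.043], [0.007, -0.638, -0.77]] 0.9960625
side [[504.3, 0.0, 323.2], [0.0, 504.3, 202.2], [0.0, 0.0, 1.0]] [  11.6 1152.2  949.8] [[-0.941, -0.177, 0.289], [-0.339, 0.543, -0.768], [-0.021, -0.821, -0.571]] 0.972984375
wrist [[309.7, 0.0, 316.0], [0.0, 309.7, 203.7], [0.0, 0.0, 1.0]] [573.9  77.4 383.5] [[1.0, -0.0, -0.001], [-0.0, -0.955, -0.296], [-0.001, 0.296, -0.955]] 0.99494140625
{'time': 0.15, 'joint_positions': [-0.206, 0.181, 1.608, 0.0, 1.354, -0.206], 'dq': [-0.001, -0.002, -0.003, 0.0, -0.0, 0.0], 'joint_torque': [0.002, -43.423, -34.217, 0.07, 0.036, -0.0], 'tool_pos': [574.633, 0.078, 263.03], 'tcp_rot': [0.5, 0.5, 0.5, -0.5], 'force': [-0.518, -0.365, -0.495], 'wrist_torque': [0.046, 0.0, 0.017], 'opening': 0.999}
```

```bash
sleep 1; ls pics
```

```text
scene0.npz
scene0.png
side0.npz
side0.png
wrist0.npz
wrist0.png
```

View pics/scene0.png

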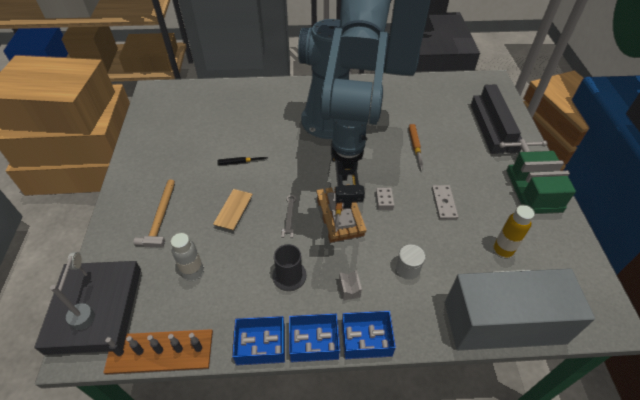

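View pics/side0.png

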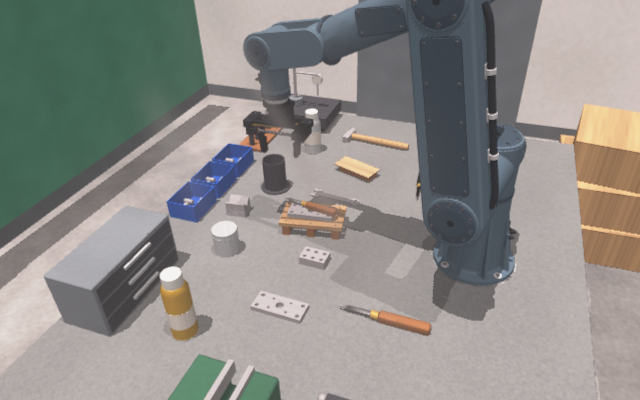

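View pics/wrist0.png

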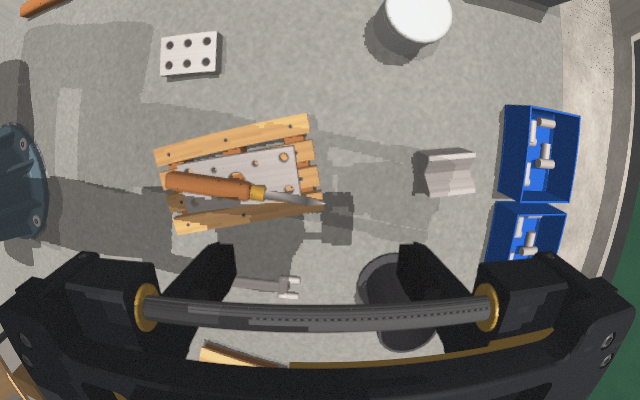

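The wrist view shows the orange scraper on the plate on the skid: handle (165..265, 185), tip near (340, 205). In the scene view, the upper plate is at (445,202), the sheet at (233,210), and the pot at (288,262). The scraper at (415,145) is the larger one.

```bash
cat > m.py <<'E'
from h import *
def load(t):
    z=np.load(f"pics/{t}.npz"); return z["im"],z["d"],(z["K"],z["p"],z["M"])
def rect(P):
    (c,s,a)=cv2.minAreaRect(P[:,:2].astype(np.float32))
    if s[0]<s[1]: s=(s[1],s[0]);a+=90
    return np.round(c,1),np.round(s,1),round((a+90)%180-90,2)
def blob(name,tag,box,z,hsv=None,dz=6,show=False):
    im,d,c=load(tag); C=cloud(name,d,c); u0,v0,u1,v1=box
    m=np.zeros((400,640),np.uint8); m[v0:v1,u0:u1]=1
    m&=(np.abs(C[...,2]-z)<dz).astype(np.uint8)
    if hsv: m&=(cv2.inRange(cv2.cvtColor(im,cv2.COLOR_RGB2HSV),hsv[0],hsv[1])>0).astype(np.uint8)
    m=cv2.morphologyEx(m,cv2.MORPH_OPEN,np.ones((2,2),np.uint8))
    n,l,s,_=cv2.connectedComponentsWithStats(m); k=1+np.argmax(s[1:,4]); v,u=np.nonzero(l==k)
    return onplane(name,np.c_[u,v],z,c),np.median(C[v,u,2]),(u.min(),v.min(),u.max(),v.max())
E
python3 - <<'E'
from m import *
def rp(l,*a,**k):
    try: P,z,b=blob(*a,**k); print(l,*rect(P),"medz",round(float(z),1),b)
    except Exception as e: print(l,e)
rp("upper scene","scene","scene0",(425,175,465,225),14)
rp("upper side","side","side0",(240,280,320,330),14)
rp("sheet scene","scene","scene0",(205,180,260,240),27)
rp("sheet side","side","side0",(325,150,390,185),27)
rp("skid wrist","wrist","wrist0",(140,100,335,245),45)
rp("plate wrist","wrist","wrist0",(140,100,335,245),59,dz=5)
rp("rim scene","scene","scene0",(270,240,310,275),111)
rp("rim side","side","side0",(255,150,295,175),111)
rp("handle wrist","wrist","wrist0",(140,150,300,215),79,hsv=((0,120,60),(14,255,255)),dz=12)
im,d,c=load("wrist0")
big=cv2.resize(im[95:255,130:370],None,fx=3.3,fy=3.3,interpolation=cv2.INTER_CUBIC);cv2.imwrite("pics/w0crop.png",big[:,:,::-1])
E
```

```text
upper scene [445.8 354.1] [135.7  60.4] -1.83 medz 12.6 (np.int64(433), np.int64(186), np.int64(458), np.int64(218))
upper side [432.1 358.2] [138.1  62.5] -1.49 medz 12.6 (np.int64(252), np.int64(292), np.int64(309), np.int64(322))
sheet scene [ 452.6 -334.3] [152.5  70.2] -20.96 medz 25.6 (np.int64(214), np.int64(190), np.int64(252), np.int64(230))
sheet side [ 435.6 -328.5] [153.7  73.5] -19.91 medz 25.3 (np.int64(336), np.int64(158), np.int64(380), np.int64(178))
skid wrist [473.   46.6] [190.6  23. ] 10.23 medz 44.4 (np.int64(155), np.int64(114), np.int64(311), np.int64(166))
plate wrist [486.7   4.5] [137.2  54.8] 7.33 medz 58.4 (np.int64(178), np.int64(147), np.int64(301), np.int64(196))
rim scene [ 656.1 -154.1] [36.8  8.7] 81.33 medz 107.0 (np.int64(283), np.int64(245), np.int64(296), np.int64(248))
rim side [ 694.8 -178.5] [25.8 11.2] 45.69 medz 103.9 (np.int64(268), np.int64(155), np.int64(275), np.int64(157))
handle wrist [457.6   2.2] [97.3 21.7] -8.81 medz 77.9 (np.int64(166), np.int64(172), np.int64(251), np.int64(201))
```

```bash
sleep 3; ls pics | wc -l
```

```text
7
```

View pics/w0crop.png

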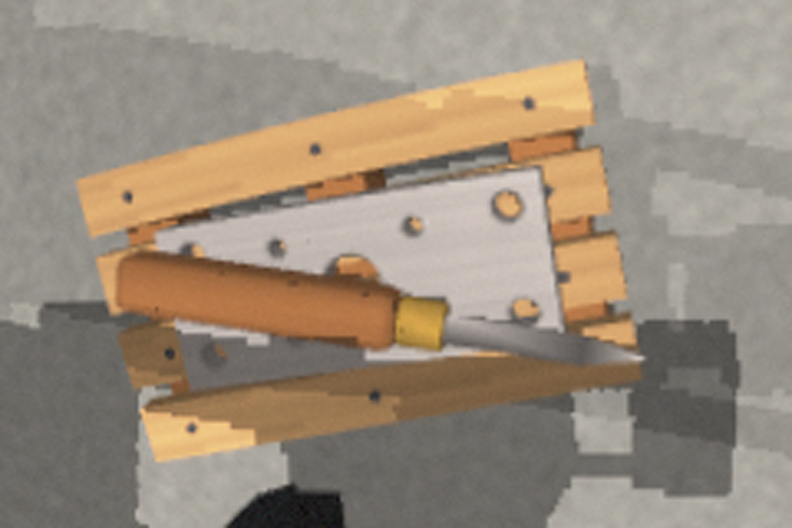

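>>> jog_arm(plan=[0,0,0,0,0.08,0,0,0,0,0,0.08,0,0,0,0,0,0.08,0])

```text
time: 0.4
tool_pos: [574.8, -1.4, 263.2]
tcp_rot: [0.467, 0.53, 0.529, -0.469]
force: [0.3, -0.2, -1.2]
opening: 0.999
```

```bash
python3 - <<'E'
from h import *
o=monitor.get_obs(); print({k:np.round(o[k],3).tolist() for k in("time","joint_positions","tool_pos","tcp_rot")})
E
```

```text
{'time': 0.4, 'joint_positions': [-0.269, 0.186, 1.607, 0.121, 1.384, -0.291], 'tool_pos': [574.846, -1.358, 263.24], 'tcp_rot': [0.467, 0.53, 0.529, -0.469]}
```

```bash
cat > k.py <<'E'
from h import *
T=np.array([[0,-1,0],[0,0,-1],[1,0,0]],float).T  # columns: tool x,y,z in flange axes = z_f,-x_f,-y_f
T=np.c_[[0,0,1],[-1,0,0],[0,-1,0]].astype(float)
def ori(q): 
    return (R.from_euler("Z",q[0])*R.from_euler("Y",q[1]+q[2])*R.from_euler("Z",q[3])*R.from_euler("Y",q[4])*R.from_euler("Z",q[5])).as_matrix()@T
def wristq(M,q1,th):
    B=(R.from_euler("Z",q1)*R.from_euler("Y",th)).as_matrix().T@M@T.T
    e=R.from_matrix(B).as_euler("ZYZ"); return e
E
python3 - <<'E'
from k import *
o=monitor.get_obs(); print((ori(o["joint_positions"])-rot(o["tcp_rot"]).as_matrix()).round(3).tolist())
for fi in(0,20,40,60,90):
  for t in(15,25):
    f,tt=np.radians([fi,t]); a=np.array([np.cos(f)*np.cos(tt),np.sin(f)*np.cos(tt),-np.sin(tt)]); s=np.array([-np.cos(f)*np.sin(tt),-np.sin(f)*np.sin(tt),-np.cos(tt)])
    wc=np.array([678,-165,140])-287*a; r=np.hypot(*wc[:2]); q1=np.arctan2(wc[1],wc[0])-np.arcsin(117.6/r)
    for n,z in(("A",s),("B",-s)):
        M=np.c_[a,np.cross(z,a),z]; print(fi,t,n,wc.round(),round(q1,2),[wristq(M,q1,th).round(2).tolist() for th in(1.8,2.1)])
from m import *
for n,t,b in(("oil","scene0",(165,230,205,280)),("vb","scene0",(335,265,365,300))):
    im,d,c=load(t); C=cloud("scene",d,c)[b[1]:b[3],b[0]:b[2]].reshape(-1,3); C=C[C[:,2]>25]; print(n,np.percentile(C,[5,50,95],axis=0).round().tolist())
im,d,c=load("wrist0"); C=cloud("wrist",d,c)[255:350,355:445].reshape(-1,3); C=C[abs(C[:,2]-109)<8]; print("rim wrist",len(C),rect(C) if len(C)>5 else "",C.mean(0))
im,d,c=load("scene0"); C=cloud("scene",d,c)[240:290,265:310].reshape(-1,3); C=C[abs(C[:,2]-108)<7]; print("rim scene",cv2.minEnclosingCircle(C[:,:2].astype(np.float32)))
E
```

```text
[[0.0, 0.0, -0.0], [-0.0, -0.0, -0.0], [-0.0, 0.0, 0.0]]
0 15 A [ 401. -165.  214.] -0.67 [[1.44, 0.65, -0.04], [1.83, 0.67, -0.53]]
0 15 B [ 401. -165.  214.] -0.67 [[1.44, 0.65, 3.11], [1.83, 0.67, 2.61]]
0 25 A [ 418. -165.  261.] -0.64 [[1.14, 0.64, 0.21], [1.57, 0.57, -0.31]]
0 25 B [ 418. -165.  261.] -0.64 [[1.14, 0.64, -2.93], [1.57, 0.57, 2.83]]
20 15 A [ 417. -260.  214.] -0.8 [[1.39, 1.11, -0.13], [1.54, 1.08, -0.47]]
20 15 B [ 417. -260.  214.] -0.8 [[1.39, 1.11, 3.01], [1.54, 1.08, 2.68]]
20 25 A [ 434. -254.  261.] -0.77 [[1.2, 1.07, -0.03], [1.37, 0.98, -0.37]]
20 25 B [ 434. -254.  261.] -0.77 [[1.2, 1.07, 3.11], [1.37, 0.98, 2.78]]
40 15 A [ 466. -343.  214.] -0.84 [[1.32, 1.48, -0.21], [1.36, 1.41, -0.51]]
40 15 B [ 466. -343.  214.] -0.84 [[1.32, 1.48, 2.93], [1.36, 1.41, 2.63]]
40 25 A [ 479. -332.  261.] -0.81 [[1.16, 1.42, -0.18], [1.22, 1.31, -0.47]]
40 25 B [ 479. -332.  261.] -0.81 [[1.16, 1.42, 2.96], [1.22, 1.31, 2.67]]
60 15 A [ 539. -405.  214.] -0.82 [[1.24, 1.79, -0.3], [1.19, 1.68, -0.59]]
60 15 B [ 539. -405.  214.] -0.82 [[1.24, 1.79, 2.84], [1.19, 1.68, 2.55]]
60 25 A [ 548. -390.  261.] -0.79 [[1.08, 1.71, -0.32], [1.06, 1.57, -0.59]]
60 25 B [ 548. -390.  261.] -0.79 [[1.08, 1.71, 2.82], [1.06, 1.57, 2.55]]
90 15 A [ 678. -442.  214.] -0.72 [[1.07, 2.17, -0.49], [0.92, 2.01, -0.78]]
90 15 B [ 678. -442.  214.] -0.72 [[1.07, 2.17, 2.65], [0.92, 2.01, 2.36]]
90 25 A [ 678. -425.  261.] -0.71 [[0.9, 2.07, -0.57], [0.81, 1.87, -0.81]]
90 25 B [ 678. -425.  261.] -0.71 [[0.9, 2.07, 2.57], [0.81, 1.87, 2.33]]
oil [[643.0, -465.0, 36.0], [674.0, -437.0, 121.0], [687.0, -414.0, 166.0]]
vb [[710.0, -15.0, 28.0], [742.0, 11.0, 40.0], [769.0, 33.0, 49.0]]
rim wrist 414 (array([ 678.6, -168.7]), array([73.6, 60.5]), -48.29) [ 685.9206061  -184.08860247  107.04954665]
rim scene ((686.0689086914062, -163.4897918701172), 40.3876953125)
```

```bash
cat > p.py <<'E'
from k import *
import json,sys
def getcmd():
    c=json.load(open("cmd.json")); return np.array(c[0]),R.from_matrix(c[1])
def setcmd(p,r): json.dump([list(p),r.as_matrix().tolist()],open("cmd.json","w"))
def down(yaw):  # tool down, tool y at world angle yaw deg
    y=np.radians(yaw); a=np.array([0,0,-1.]); b=np.array([np.cos(y),np.sin(y),0]); return R.from_matrix(np.c_[a,b,np.cross(a,b)])
def go(p1,r1,n,hold=0):
    "one call: n rows interpolated then hold rows; prints rows, updates commanded pose"
    p0,r0=getcmd(); s=r0.inv().apply(np.array(p1)-p0)/100; w=(r0.inv()*r1).as_rotvec()/(np.pi/2)
    v=np.r_[s,w].round(3); rows=[(v*(k+1)/n).round(3) for k in range(n)]; rows[-1]=v; rows+=[v]*hold
    assert np.abs(v).max()<=1 and len(rows)<=8,v
    print("PLAN",[float(x)+0 for r in rows for x in r], "mm/row",(100*np.linalg.norm(s)/n).round(1),"deg/row",(90*np.linalg.norm(w)/n).round(1))
    setcmd(p0+r0.apply(v[:3]*100),r0*R.from_rotvec(v[3:]*np.pi/2))
E
python3 - <<'E'
from p import *
setcmd([575.014,.015,263.714],R.from_quat([.5,.5,-.5,.5])*R.from_rotvec([0,.08*np.pi/2,0]))
go((520,0,220),down(43),7); go((467.5,0,175),down(81),6,1)
E
```

```text
PLAN [0.062, -0.079, 0.008, -0.068, -0.011, -0.004, 0.124, -0.157, 0.016, -0.136, -0.022, -0.009, 0.186, -0.236, 0.024, -0.204, -0.033, -0.013, 0.248, -0.314, 0.031, -0.273, -0.043, -0.017, 0.31, -0.393, 0.039, -0.341, -0.054, -0.021, 0.372, -0.471, 0.047, -0.409, -0.065, -0.026, 0.434, -0.55, 0.055, -0.477, -0.076, -0.03] mm/row 10.0 deg/row 6.2
PLAN [0.075, -0.064, -0.06, -0.07, 0.0, 0.0, 0.15, -0.128, -0.119, -0.141, 0.0, 0.0, 0.225, -0.192, -0.179, -0.211, 0.0, 0.0, 0.3, -0.256, -0.239, -0.281, 0.0, 0.0, 0.375, -0.32, -0.298, -0.352, 0.0, 0.0, 0.45, -0.384, -0.358, -0.422, 0.0, 0.0, 0.45, -0.384, -0.358, -0.422, 0.0, 0.0] mm/row 11.5 deg/row 6.3
```

>>> jog_arm(plan=[0.062,-0.079,0.008,-0.068,-0.011,-0.004,0.124,-0.157,0.016,-0.136,-0.022,-0.009,0.186,-0.236,0.024,-0.204,-0.033,-0.013,0.248,-0.314,0.031,-0.273,-0.043,-0.017,0.31,-0.393,0.039,-0.341,-0.054,-0.021,0.372,-0.471,0.047,-0.409,-0.065,-0.026,0.434,-0.55,0.055,-0.477,-0.076,-0.03])

```text
time: 0.98
tool_pos: [519.6, 0.1, 219.7]
tcp_rot: [0.65, 0.279, 0.649, -0.281]
force: [0.3, 0.7, 0.2]
opening: 1.005
```

>>> jog_arm(plan=[0.075,-0.064,-0.06,-0.07,0.0,0.0,0.15,-0.128,-0.119,-0.141,0.0,0.0,0.225,-0.192,-0.179,-0.211,0.0,0.0,0.3,-0.256,-0.239,-0.281,0.0,0.0,0.375,-0.32,-0.298,-0.352,0.0,0.0,0.45,-0.384,-0.358,-0.422,0.0,0.0,0.45,-0.384,-0.358,-0.422,0.0,0.0])

```text
time: 1.57
tool_pos: [465.2, 0.6, 173.4]
tcp_rot: [0.704, 0.053, 0.706, -0.055]
force: [-0.9, 0.2, -0.6]
opening: 1.004
```

```bash
python3 - <<'E'
from p import *
from m import *
o=monitor.get_obs(); print({k:np.round(o[k],3).tolist() for k in("time","joint_positions","tool_pos")}, getcmd()[0].round(1))
im,d,c=snap("wrist","wrist1"); print(c[1].round(1),c[2].round(2).tolist())
P,z,b=blob("wrist","wrist1",(0,0,640,300),79,hsv=((0,120,60),(14,255,255)),dz=6); print("handle",rect(P),z,b)
go((467.5,0,90),down(81),7,1)
E
```

```text
{'time': 1.567, 'joint_positions': [-0.253, 0.042, 1.957, -0.003, 1.146, -1.67], 'tool_pos': [465.21, 0.598, 173.386]} [467.5   0.  175. ]
[389.   13.  294.2] [[0.15, 0.94, 0.29], [0.99, -0.15, -0.05], [-0.0, 0.29, -0.96]]
handle (array([453.9,   1.9]), array([97.6, 19. ]), -9.32) 78.15746861101914 (np.int64(302), np.int64(136), np.int64(329), np.int64(263))
PLAN [0.121, 0.0, 0.0, 0.0, 0.0, 0.0, 0.243, 0.0, 0.0, 0.0, 0.0, 0.0, 0.364, 0.0, 0.0, 0.0, 0.0, 0.0, 0.486, 0.0, 0.0, 0.0, 0.0, 0.0, 0.607, 0.0, 0.0, 0.0, 0.0, 0.0, 0.729, 0.0, 0.0, 0.0, 0.0, 0.0, 0.85, 0.0, 0.0, 0.0, 0.0, 0.0, 0.85, 0.0, 0.0, 0.0, 0.0, 0.0] mm/row 12.1 deg/row 0.0
```

View pics/wrist1.png

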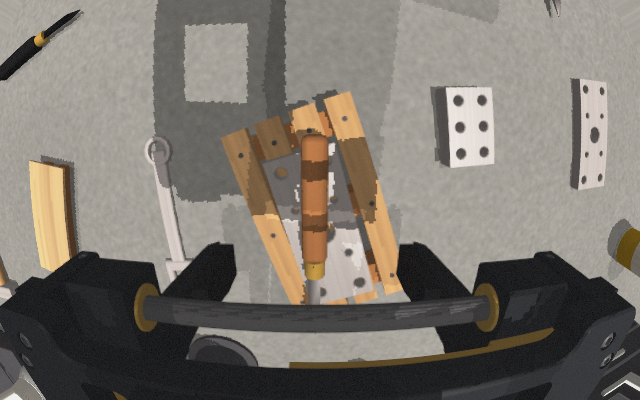

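>>> jog_arm(plan=[0.121,0.0,0.0,0.0,0.0,0.0,0.243,0.0,0.0,0.0,0.0,0.0,0.364,0.0,0.0,0.0,0.0,0.0,0.486,0.0,0.0,0.0,0.0,0.0,0.607,0.0,0.0,0.0,0.0,0.0,0.729,0.0,0.0,0.0,0.0,0.0,0.85,0.0,0.0,0.0,0.0,0.0,0.85,0.0,0.0,0.0,0.0,0.0])

```text
time: 2.28
tool_pos: [467.0, 0.3, 88.6]
tcp_rot: [0.704, 0.057, 0.706, -0.057]
force: [-0.6, -0.3, 0.3]
opening: 1.002
```

>>> jog_arm(plan=[0,0,0,0,0,0,0,0,0,0,0,0,0,0,0,0,0,0,0,0,0,0,0,0,0,0,0,0,0,0,0,0,0,0,0,0,0,0,0,0,0,0,0,0,0,0,0,0], gripper=255, force=25)

```text
time: 2.95
tool_pos: [467.5, 0.0, 90.1]
tcp_rot: [0.705, 0.056, 0.705, -0.056]
force: [-0.1, -0.7, 0.7]
opening: 0.418
```

```bash
python3 - <<'E'
from p import *
from m import *
o=monitor.get_obs(); print({k:np.round(o[k],3).tolist() for k in("time","joint_positions","tool_pos","force","opening")}, getcmd()[0].round(1))
# pot rim from wrist1: dark rim cloud
im,d,c=load("wrist1"); C=cloud("wrist",d,c); 
Q=C[330:400,180:270].reshape(-1,3); Q=Q[(Q[:,2]>95)&(Q[:,2]<118)]; print("rim1",len(Q),Q.min(0).round(),Q.max(0).round())
im,d,c=load("wrist0"); C=cloud("wrist",d,c)
Q=C[240:355,350:440].reshape(-1,3);Q=Q[(Q[:,2]>100)&(Q[:,2]<116)];print(len(Q),Q.min(0).round(),Q.max(0).round())
E
```

```text
{'time': 2.95, 'joint_positions': [-0.255, 0.188, 1.999, 0.0, 0.954, -1.668], 'tool_pos': [467.529, 0.005, 90.106], 'force': [-0.14, -0.677, 0.722], 'opening': 0.418} [467.5   0.   90. ]Traceback (most recent call last):
  File "<stdin>", line 6, in <module>
    return umr_minimum(a, axis, None, out, keepdims, initial, where)
ValueError: zero-size array to reduction operation minimum which has no identity
```

```bash
cat >> p.py <<'E'
def tiltA(fi,t):
    f,tt=np.radians([fi,t]); a=np.array([np.cos(f)*np.cos(tt),np.sin(f)*np.cos(tt),-np.sin(tt)]); s=np.array([-np.cos(f)*np.sin(tt),-np.sin(f)*np.sin(tt),-np.cos(tt)])
    return R.from_matrix(np.c_[a,np.cross(s,a),s])
from scipy.spatial.transform import Slerp
def mix(r0,r1,f): return Slerp([0,1],R.concatenate([r0,r1]))(f)
E
python3 - <<'E'
from p import *
go((467.5,0,190),down(81),8)
F=tiltA(40,20); r0=getcmd()[1]; print("tot deg",np.degrees((r0.inv()*F).magnitude()))
for i,p in enumerate([(535,-40,280),(610,-100,290),(678,-169,275)]): go(p,mix(r0,F,(i+1)/3),7,i//2)
E
```

```text
PLAN [-0.125, 0.0, 0.0, 0.0, 0.0, 0.0, -0.25, 0.0, 0.0, 0.0, 0.0, 0.0, -0.375, 0.0, 0.0, 0.0, 0.0, 0.0, -0.5, 0.0, 0.0, 0.0, 0.0, 0.0, -0.625, 0.0, 0.0, 0.0, 0.0, 0.0, -0.75, 0.0, 0.0, 0.0, 0.0, 0.0, -0.875, 0.0, 0.0, 0.0, 0.0, 0.0, -1.0, 0.0, 0.0, 0.0, 0.0, 0.0] mm/row 12.5 deg/row 0.0
tot deg 140.24640728083665
PLAN [-0.129, -0.041, 0.104, 0.059, 0.019, 0.041, -0.257, -0.083, 0.208, 0.118, 0.037, 0.082, -0.386, -0.124, 0.312, 0.177, 0.056, 0.123, -0.514, -0.165, 0.417, 0.235, 0.075, 0.165, -0.643, -0.206, 0.521, 0.294, 0.094, 0.206, -0.771, -0.248, 0.625, 0.353, 0.112, 0.247, -0.9, -0.289, 0.729, 0.412, 0.131, 0.288] mm/row 17.1 deg/row 6.7
PLAN [-0.05, 0.031, 0.125, 0.059, 0.019, 0.041, -0.099, 0.063, 0.25, 0.118, 0.038, 0.082, -0.149, 0.094, 0.375, 0.177, 0.057, 0.123, -0.199, 0.125, 0.499, 0.235, 0.075, 0.165, -0.249, 0.156, 0.624, 0.294, 0.094, 0.206, -0.298, 0.188, 0.749, 0.353, 0.113, 0.247, -0.348, 0.219, 0.874, 0.412, 0.132, 0.288] mm/row 13.8 deg/row 6.7
PLAN [-0.026, 0.097, 0.098, 0.059, 0.019, 0.041, -0.052, 0.194, 0.195, 0.117, 0.038, 0.082, -0.078, 0.291, 0.293, 0.176, 0.057, 0.123, -0.105, 0.387, 0.39, 0.235, 0.075, 0.165, -0.131, 0.484, 0.488, 0.294, 0.094, 0.206, -0.157, 0.581, 0.585, 0.352, 0.113, 0.247, -0.183, 0.678, 0.683, 0.411, 0.132, 0.288, -0.183, 0.678, 0.683, 0.411, 0.132, 0.288] mm/row 14.0 deg/row 6.7
```

>>> jog_arm(plan=[0,0,0,0,0,0,0,0,0,0,0,0,0,0,0,0,0,0,0,0,0,0,0,0,0,0,0,0,0,0])

```text
time: 3.37
tool_pos: [467.5, 0.0, 90.0]
tcp_rot: [0.705, 0.056, 0.705, -0.056]
force: [-0.5, 0.8, 0.6]
opening: 0.221
```

```bash
python3 - <<'E'
from p import *
r0=down(81);F=tiltA(40,20); P=np.array([(467.5,0,190),(535,-40,280),(610,-100,290),(678,-169,275)])
for f in np.linspace(0,1,10):
    r=mix(r0,F,f); p=np.array([np.interp(f*3,range(4),P[:,i]) for i in range(3)]); a=r.as_matrix()[:,0]; s=r.as_matrix()[:,2]
    wc=p-281*a; q1=np.arctan2(wc[1],wc[0])-np.arcsin(117.6/np.hypot(*wc[:2])); tip=p+21*a+120*s
    print(p.round(),"a",a.round(2),"tip",tip.round(),"wc",wc.round(),round(q1,2),[wristq(r.as_matrix(),q1,t).round(2).tolist() for t in (1.6,1.95)])
E
```

```text
[468.   0. 190.] a [ 0.  0. -1.] tip [586. -19. 169.] wc [468.   0. 471.] -0.25 [[0.0, 1.54, -1.67], [0.0, 1.19, -1.67]]
[490. -13. 220.] a [-0.03  0.16 -0.99] tip [601. -53. 189.] wc [497. -59. 497.] -0.36 [[0.14, 1.62, -1.55], [0.15, 1.28, -1.6]]
[512. -27. 250.] a [-0.02  0.32 -0.95] tip [611. -83. 207.] wc [ 517. -117.  516.] -0.45 [[0.29, 1.7, -1.41], [0.29, 1.36, -1.51]]
[535. -40. 280.] a [ 0.03  0.47 -0.88] tip [ 618. -108.  223.] wc [ 527. -172.  528.] -0.53 [[0.44, 1.76, -1.25], [0.44, 1.44, -1.39]]
[560. -60. 283.] a [ 0.11  0.59 -0.8 ] tip [ 625. -134.  211.] wc [ 530. -226.  508.] -0.61 [[0.59, 1.8, -1.07], [0.58, 1.51, -1.26]]
[585. -80. 287.] a [ 0.21  0.68 -0.71] tip [ 631. -153.  200.] wc [ 526. -270.  485.] -0.67 [[0.75, 1.81, -0.86], [0.72, 1.55, -1.1]]
[ 610. -100.  290.] a [ 0.33  0.72 -0.61] tip [ 636. -166.  191.] wc [ 517. -303.  460.] -0.73 [[0.89, 1.79, -0.65], [0.86, 1.56, -0.92]]
[ 633. -123.  285.] a [ 0.46  0.73 -0.51] tip [ 642. -176.  176.] wc [ 502. -327.  427.] -0.77 [[1.03, 1.73, -0.44], [1.01, 1.55, -0.73]]
[ 655. -146.  280.] a [ 0.6   0.69 -0.42] tip [ 650. -181.  163.] wc [ 488. -339.  397.] -0.81 [[1.14, 1.64, -0.22], [1.14, 1.49, -0.54]]
[ 678. -169.  275.] a [ 0.72  0.6  -0.34] tip [ 662. -183.  155.] wc [ 476. -339.  371.] -0.82 [[1.22, 1.51, -0.01], [1.26, 1.4, -0.34]]
```

>>> jog_arm(plan=[-0.125,0.0,0.0,0.0,0.0,0.0,-0.25,0.0,0.0,0.0,0.0,0.0,-0.375,0.0,0.0,0.0,0.0,0.0,-0.5,0.0,0.0,0.0,0.0,0.0,-0.625,0.0,0.0,0.0,0.0,0.0,-0.75,0.0,0.0,0.0,0.0,0.0,-0.875,0.0,0.0,0.0,0.0,0.0,-1.0,0.0,0.0,0.0,0.0,0.0])

```text
time: 4.03
tool_pos: [467.3, 0.1, 190.4]
tcp_rot: [0.705, 0.056, 0.705, -0.056]
force: [0.2, -0.2, -0.9]
opening: 0.225
```

The path is feasible throughout.

>>> jog_arm(plan=[-0.129,-0.041,0.104,0.059,0.019,0.041,-0.257,-0.083,0.208,0.118,0.037,0.082,-0.386,-0.124,0.312,0.177,0.056,0.123,-0.514,-0.165,0.417,0.235,0.075,0.165,-0.643,-0.206,0.521,0.294,0.094,0.206,-0.771,-0.248,0.625,0.353,0.112,0.247,-0.9,-0.289,0.729,0.412,0.131,0.288])

```text
time: 4.62
tool_pos: [535.6, -40.6, 280.6]
tcp_rot: [0.57, 0.436, 0.687, -0.113]
force: [0.4, 0.4, -0.8]
opening: 0.225
```

>>> jog_arm(plan=[-0.05,0.031,0.125,0.059,0.019,0.041,-0.099,0.063,0.25,0.118,0.038,0.082,-0.149,0.094,0.375,0.177,0.057,0.123,-0.199,0.125,0.499,0.235,0.075,0.165,-0.249,0.156,0.624,0.294,0.094,0.206,-0.298,0.188,0.749,0.353,0.113,0.247,-0.348,0.219,0.874,0.412,0.132,0.288])

```text
time: 5.2
tool_pos: [610.5, -100.9, 289.6]
tcp_rot: [0.341, 0.742, 0.557, -0.151]
force: [-0.2, -0.9, -0.0]
opening: 0.223
```

>>> jog_arm(plan=[-0.026,0.097,0.098,0.059,0.019,0.041,-0.052,0.194,0.195,0.117,0.038,0.082,-0.078,0.291,0.293,0.176,0.057,0.123,-0.105,0.387,0.39,0.235,0.075,0.165,-0.131,0.484,0.488,0.294,0.094,0.206,-0.157,0.581,0.585,0.352,0.113,0.247,-0.183,0.678,0.683,0.411,0.132,0.288,-0.183,0.678,0.683,0.411,0.132,0.288])

```text
time: 5.87
tool_pos: [677.6, -169.4, 272.8]
tcp_rot: [0.056, 0.926, 0.335, -0.164]
force: [-1.1, 0.3, -1.5]
opening: 0.224
```

```bash
python3 - <<'E'
from p import *
from m import *
im,d,c=snap("wrist","wrist2"); im,d,cs=snap("scene","scene2"); snap("side","side2")
o=monitor.get_obs(); print({k:np.round(o[k],3).tolist() for k in("time","joint_positions","tool_pos","opening")}, getcmd()[0].round(1))
im,d,c=load("wrist2");C=cloud("wrist",d,c); m=(abs(C[...,2]-109)<6)&(np.hypot(C[...,0]-682,C[...,1]+165)<60); Q=C[m]; print(len(Q),Q.min(0).round(),Q.max(0).round())
pts=np.argwhere(m)[:,::-1]; print(pts.min(0),pts.max(0))
big=np.hstack([im[::1,::1]]);
s=load("scene2")[0][150:330,200:440]; s=cv2.resize(s,(640,480)); cv2.imwrite("pics/s2c.png",s[:,:,::-1])
E
```

```text
{'time': 6.017, 'joint_positions': [-0.831, 0.415, 1.705, 1.288, 1.359, -0.514], 'tool_pos': [677.679, -168.548, 274.974], 'opening': 0.224} [ 678.  -168.9  275. ]
255 [ 683. -169.  103.] [ 720. -124.  112.]
[286 351] [346 361]
```

View pics/wrist2.png

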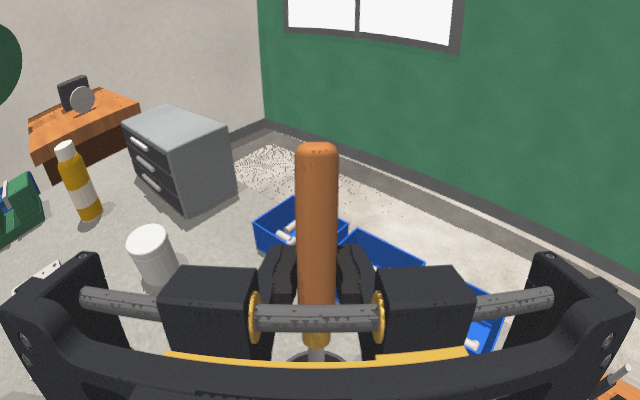

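View pics/s2c.png

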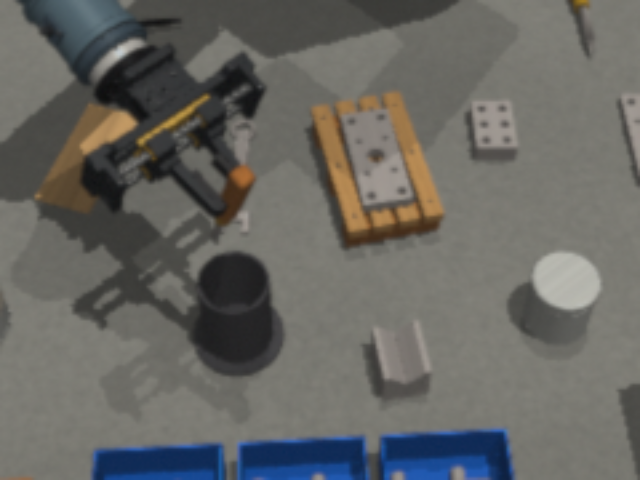

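```bash
python3 - <<'E'
from m import *
from scipy.optimize import least_squares
for n in("scene","side","wrist"):
    im,d,c=load(n+("0" if n=="wrist" else "2")); C=cloud(n,d,c)
    m=(C[...,2]>104)&(C[...,2]<116)&(np.hypot(C[...,0]-680,C[...,1]+165)<70); v,u=np.nonzero(m); P=onplane(n,np.c_[u,v],111,c)
    f=least_squares(lambda x:np.hypot(P[:,0]-x[0],P[:,1]-x[1])-36,[680,-165],loss="soft_l1"); print(n,len(P),"rim",f.x.round(1),np.abs(f.fun).mean().round(1),P[:,:2].min(0).round(),P[:,:2].max(0).round(), "med z",np.median(C[m][:,2]).round(1))
for n,b in(("scene",(310,180,370,245)),("side",(270,190,355,240))):
    im,d,c=load(n+"2"); P,z,_=blob(n,n+"2",b,59,dz=5); print(n,"plate",rect(P),z)
    P,z,_=blob(n,n+"2",(365,180,405,215) if n=="scene" else (295,240,335,272),25,dz=5); print(n,"block",rect(P),z)
P,z,_=blob("wrist","wrist0",(150,25,225,85),25,dz=4); print("w block",rect(P),z)
P,z,_=blob("wrist","wrist1",(430,80,500,170),25,dz=4); print("w1 block",rect(P),z)
P,z,_=blob("wrist","wrist1",(560,70,612,195),14,dz=4); print("w1 upper",rect(P),z)
P,z,_=blob("wrist","wrist1",(20,150,85,275),27,dz=4); print("w1 sheet",rect(P),z)
E
```

```text
scene 158 rim [ 687.1 -162.1] 1.7 [ 648. -200.] [ 725. -126.] med z 108.7
side 96 rim [ 678.4 -156.6] 2.8 [ 639. -198.] [ 716. -114.] med z 108.4
wrist 382 rim [ 680.8 -158. ] 2.2 [ 643. -199.] [ 718. -160.] med z 109.3
scene plate (array([493.6,   5.4]), array([137.1,  58.5]), 7.61) 57.77576516783154
scene block (array([428.7, 157.8]), array([76.2, 49.6]), -2.7) 23.243667446426116
side plate (array([478.6,  10.1]), array([135.6,  63.2]), 7.13) 57.44400512930372
side block (array([411.7, 161.7]), array([76.1, 54.4]), -2.38) 23.4327883732351
w block (array([420.4, 154.2]), array([76.4, 50.9]), -1.49) 24.31502794175327
w1 block (array([419. , 156.1]), array([75.3, 52.3]), -1.79) 24.510758505702597
w1 upper (array([439.7, 353.6]), array([136.8,  62.9]), -2.07) 13.56243907301922
w1 sheet (array([ 445.1, -334.3]), array([153.3,  71.9]), -20.57) 26.407321329390868
```

```bash
python3 - <<'E'
from p import *
F=tiltA(40,20)
go((676.6,-166.2,195),F,7,1); go((676.6,-166.2,140),F,7,1); go((676.6,-166.2,135),F,2,1)
E
```

```text
PLAN [0.04, -0.004, 0.107, 0.0, 0.0, 0.0, 0.08, -0.009, 0.214, 0.0, 0.0, 0.0, 0.12, -0.013, 0.321, 0.0, 0.0, 0.0, 0.16, -0.017, 0.428, 0.0, 0.0, 0.0, 0.2, -0.021, 0.535, 0.0, 0.0, 0.0, 0.24, -0.026, 0.642, 0.0, 0.0, 0.0, 0.28, -0.03, 0.749, 0.0, 0.0, 0.0, 0.28, -0.03, 0.749, 0.0, 0.0, 0.0] mm/row 11.4 deg/row 0.0
PLAN [0.027, 0.0, 0.074, 0.0, 0.0, 0.0, 0.054, 0.0, 0.148, 0.0, 0.0, 0.0, 0.081, 0.0, 0.222, 0.0, 0.0, 0.0, 0.107, 0.0, 0.295, 0.0, 0.0, 0.0, 0.134, 0.0, 0.369, 0.0, 0.0, 0.0, 0.161, 0.0, 0.443, 0.0, 0.0, 0.0, 0.188, 0.0, 0.517, 0.0, 0.0, 0.0, 0.188, 0.0, 0.517, 0.0, 0.0, 0.0] mm/row 7.9 deg/row 0.0
PLAN [0.008, 0.0, 0.024, 0.0, 0.0, 0.0, 0.017, 0.0, 0.047, 0.0, 0.0, 0.0, 0.017, 0.0, 0.047, 0.0, 0.0, 0.0] mm/row 2.5 deg/row 0.0
```

>>> jog_arm(plan=[0.04,-0.004,0.107,0.0,0.0,0.0,0.08,-0.009,0.214,0.0,0.0,0.0,0.12,-0.013,0.321,0.0,0.0,0.0,0.16,-0.017,0.428,0.0,0.0,0.0,0.2,-0.021,0.535,0.0,0.0,0.0,0.24,-0.026,0.642,0.0,0.0,0.0,0.28,-0.03,0.749,0.0,0.0,0.0,0.28,-0.03,0.749,0.0,0.0,0.0])

```text
time: 6.68
tool_pos: [675.7, -165.3, 191.6]
tcp_rot: [0.057, 0.925, 0.338, -0.164]
force: [-0.1, -0.0, -0.8]
opening: 0.223
```

```bash
python3 - <<'E'
from h import *
a=snap("side","side3")[0][130:230,190:350]; b=snap("scene","scene3")[0][200:300,220:380]
cv2.imwrite("pics/c3.png",np.vstack([cv2.resize(x,(480,300),interpolation=cv2.INTER_CUBIC) for x in(a,b)])[:,:,::-1])
E
```

```text
(no output)
```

View pics/c3.png

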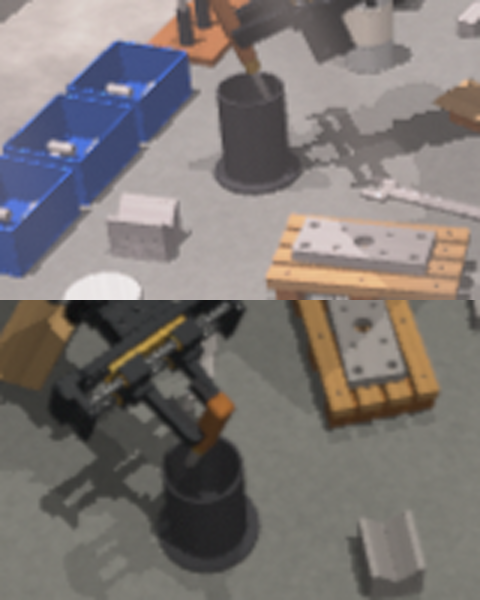

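Both views show the blade going down inside the pot mouth (side crop (262,85), scene crop (190,465)). I'll keep lowering it.

>>> jog_arm(plan=[0.027,0.0,0.074,0.0,0.0,0.0,0.054,0.0,0.148,0.0,0.0,0.0,0.081,0.0,0.222,0.0,0.0,0.0,0.107,0.0,0.295,0.0,0.0,0.0,0.134,0.0,0.369,0.0,0.0,0.0,0.161,0.0,0.443,0.0,0.0,0.0,0.188,0.0,0.517,0.0,0.0,0.0,0.188,0.0,0.517,0.0,0.0,0.0])

```text
time: 7.45
tool_pos: [676.0, -165.6, 137.8]
tcp_rot: [0.058, 0.925, 0.337, -0.164]
force: [0.2, -0.1, -1.3]
opening: 0.222
```

>>> jog_arm(plan=[0.008,0.0,0.024,0.0,0.0,0.0,0.017,0.0,0.047,0.0,0.0,0.0,0.017,0.0,0.047,0.0,0.0,0.0])

```text
time: 7.7
tool_pos: [676.6, -166.2, 134.8]
tcp_rot: [0.059, 0.925, 0.337, -0.163]
force: [0.5, -0.3, -1.0]
opening: 0.224
```

```bash
python3 - <<'E'
from h import *
a=snap("side","side4")[0][130:230,190:350]; b=snap("scene","scene4")[0][200:300,220:380]
cv2.imwrite("pics/c4.png",np.vstack([cv2.resize(x,(480,300),interpolation=cv2.INTER_CUBIC) for x in(a,b)])[:,:,::-1])
E
```

```text
(no output)
```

View pics/c4.png

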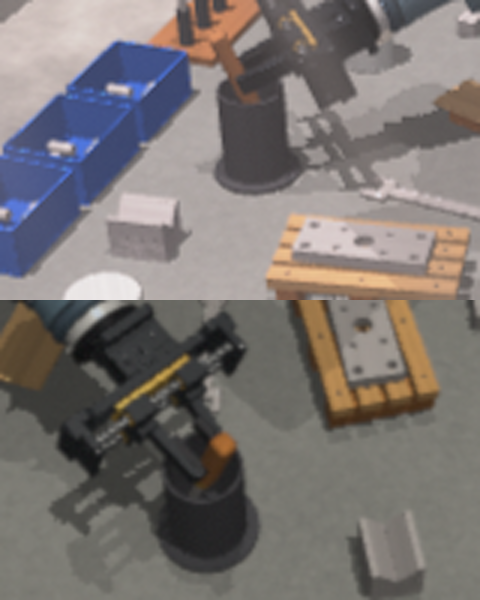

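```bash
python3 - <<'E'
from p import *
F=tiltA(40,20); p,r=getcmd(); a=r.as_matrix()[:,0]; D=down(69.4)
print("tot",np.degrees((F.inv()*D).magnitude()))
go(p-100*a+np.array([0,0,0]),F,6)
for i,q in enumerate([(545,-265,225),(500,-310,230),(450,-333,190)]): go(q,mix(F,D,(i+1)/3),7,i//2)
E
```

```text
tot 131.1772986196536
PLAN [-0.167, 0.0, 0.0, 0.0, 0.0, 0.0, -0.333, 0.0, 0.0, 0.0, 0.0, 0.0, -0.5, 0.0, 0.0, 0.0, 0.0, 0.0, -0.667, 0.0, 0.0, 0.0, 0.0, 0.0, -0.833, 0.0, 0.0, 0.0, 0.0, 0.0, -1.0, 0.0, 0.0, 0.0, 0.0, 0.0] mm/row 16.7 deg/row 0.0
PLAN [-0.122, -0.013, -0.041, -0.054, -0.022, -0.038, -0.243, -0.026, -0.081, -0.108, -0.044, -0.075, -0.365, -0.039, -0.122, -0.162, -0.066, -0.113, -0.487, -0.051, -0.162, -0.215, -0.089, -0.151, -0.609, -0.064, -0.203, -0.269, -0.111, -0.189, -0.73, -0.077, -0.243, -0.323, -0.133, -0.226, -0.852, -0.09, -0.284, -0.377, -0.155, -0.264] mm/row 12.9 deg/row 6.2
PLAN [-0.072, -0.045, 0.033, -0.054, -0.022, -0.038, -0.144, -0.089, 0.066, -0.108, -0.044, -0.075, -0.216, -0.134, 0.099, -0.162, -0.066, -0.113, -0.289, -0.179, 0.133, -0.216, -0.088, -0.151, -0.361, -0.224, 0.166, -0.27, -0.11, -0.189, -0.433, -0.268, 0.199, -0.324, -0.132, -0.226, -0.505, -0.313, 0.232, -0.378, -0.154, -0.264] mm/row 9.1 deg/row 6.2
PLAN [0.032, -0.092, 0.002, -0.054, -0.022, -0.038, 0.063, -0.184, 0.004, -0.108, -0.044, -0.076, 0.095, -0.276, 0.006, -0.162, -0.066, -0.114, 0.126, -0.367, 0.008, -0.215, -0.088, -0.151, 0.158, -0.459, 0.01, -0.269, -0.11, -0.189, 0.189, -0.551, 0.012, -0.323, -0.132, -0.227, 0.221, -0.643, 0.014, -0.377, -0.154, -0.265, 0.221, -0.643, 0.014, -0.377, -0.154, -0.265] mm/row 9.7 deg/row 6.2
```

>>> jog_arm(plan=[0,0,0,0,0,0,0,0,0,0,0,0,0,0,0,0,0,0,0,0,0,0,0,0,0,0,0,0,0,0,0,0,0,0,0,0], gripper=110)

```text
time: 8.3
tool_pos: [676.6, -166.2, 135.1]
tcp_rot: [0.059, 0.925, 0.337, -0.163]
force: [0.1, 0.0, -0.3]
opening: 0.571
```

>>> jog_arm(plan=[-0.167,0.0,0.0,0.0,0.0,0.0,-0.333,0.0,0.0,0.0,0.0,0.0,-0.5,0.0,0.0,0.0,0.0,0.0,-0.667,0.0,0.0,0.0,0.0,0.0,-0.833,0.0,0.0,0.0,0.0,0.0,-1.0,0.0,0.0,0.0,0.0,0.0])

```text
time: 8.8
tool_pos: [604.0, -227.0, 169.5]
tcp_rot: [0.059, 0.925, 0.337, -0.163]
force: [-0.3, -0.6, 0.4]
opening: 0.572
```

>>> jog_arm(plan=[-0.122,-0.013,-0.041,-0.054,-0.022,-0.038,-0.243,-0.026,-0.081,-0.108,-0.044,-0.075,-0.365,-0.039,-0.122,-0.162,-0.066,-0.113,-0.487,-0.051,-0.162,-0.215,-0.089,-0.151,-0.609,-0.064,-0.203,-0.269,-0.111,-0.189,-0.73,-0.077,-0.243,-0.323,-0.133,-0.226,-0.852,-0.09,-0.284,-0.377,-0.155,-0.264], gripper=0)

```text
time: 9.38
tool_pos: [544.4, -265.6, 225.4]
tcp_rot: [0.331, 0.753, 0.541, -0.176]
force: [0.7, 0.4, 0.1]
opening: 1.0
```

>>> jog_arm(plan=[-0.072,-0.045,0.033,-0.054,-0.022,-0.038,-0.144,-0.089,0.066,-0.108,-0.044,-0.075,-0.216,-0.134,0.099,-0.162,-0.066,-0.113,-0.289,-0.179,0.133,-0.216,-0.088,-0.151,-0.361,-0.224,0.166,-0.27,-0.11,-0.189,-0.433,-0.268,0.199,-0.324,-0.132,-0.226,-0.505,-0.313,0.232,-0.378,-0.154,-0.264])

```text
time: 9.97
tool_pos: [499.8, -310.5, 230.1]
tcp_rot: [0.554, 0.472, 0.667, -0.162]
force: [-0.6, 0.9, 0.2]
opening: 1.002
```

>>> jog_arm(plan=[0.032,-0.092,0.002,-0.054,-0.022,-0.038,0.063,-0.184,0.004,-0.108,-0.044,-0.076,0.095,-0.276,0.006,-0.162,-0.066,-0.114,0.126,-0.367,0.008,-0.215,-0.088,-0.151,0.158,-0.459,0.01,-0.269,-0.11,-0.189,0.189,-0.551,0.012,-0.323,-0.132,-0.227,0.221,-0.643,0.014,-0.377,-0.154,-0.265,0.221,-0.643,0.014,-0.377,-0.154,-0.265])

```text
time: 10.63
tool_pos: [448.7, -331.1, 188.9]
tcp_rot: [0.695, 0.125, 0.697, -0.125]
force: [-0.2, 0.6, -1.4]
opening: 0.999
```

```bash
python3 - <<'E'
from p import *
from m import *
snap("scene","scene5"); im,d,c=snap("wrist","wrist5")
o=monitor.get_obs(); print({k:np.round(o[k],3).tolist() for k in("time","joint_positions","tool_pos","opening")}, getcmd()[0].round(1))
P,z,b=blob("wrist","wrist5",(0,0,640,300),27,dz=4,hsv=((8,60,40),(30,255,255))); print("sheet",rect(P),z,b)
s=load("scene5")[0][150:330,200:440]; s=cv2.resize(s,(533,400)); cv2.imwrite("pics/c5.png",np.vstack([cv2.resize(im,(533,333)),s])[:600,:,::-1])
E
```

```text
{'time': 10.733, 'joint_positions': [-0.849, 0.225, 1.712, 0.001, 1.207, -2.058], 'tool_pos': [450.052, -332.339, 190.283], 'opening': 0.998} [ 450. -333.  190.]
sheet (array([ 444.2, -338.2]), array([150.9,  69.1]), -20.48) 26.54419415354411 (np.int64(269), np.int64(111), np.int64(344), np.int64(262))
```

View pics/c5.png

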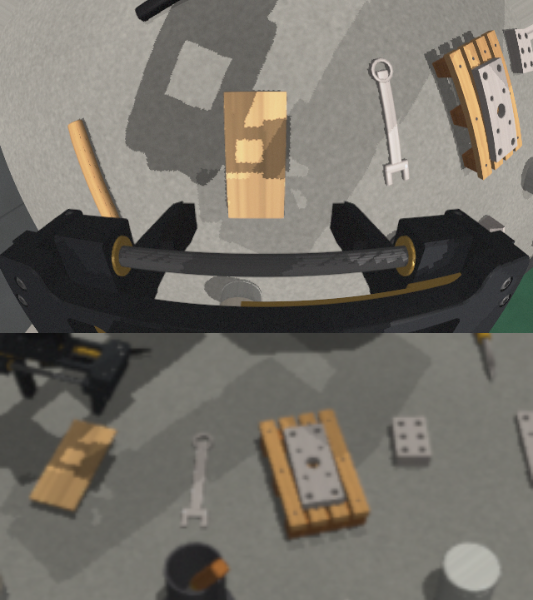

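The scraper is leaning in the pot, with its handle at the rim (scene crop (210,575)). The sheet is found at (444,-338), angle -20.5°. Next I measure the bare plate from an equivalent hover.

```bash
python3 - <<'E'
from p import *
r0=getcmd()[1]; D=down(97.5)
for i,q in enumerate([(460,-220,215),(475,-110,222),(488,5,222)]): go(q,mix(r0,D,(i+1)/3),6,i//2*2)
E
```

```text
Traceback (most recent call last):
  File "p.py", line 12, in go
    assert np.abs(v).max()<=1 and len(rows)<=8,v
           ^^^^^^^^^^^^^^^^^^^^^^^^^^^^^^^^^^^
AssertionError: [-0.25   1.093 -0.304 -0.104 -0.     0.   ]
```

```bash
python3 - <<'E'
from p import *
r0=getcmd()[1]; D=down(97.5)
for i,q in enumerate([(460,-247,215),(475,-160,222),(485,-75,222),(488,5,222)]): go(q,mix(r0,D,(i+1)/4),5,i//3*2)
E
```

```text
PLAN [-0.05, 0.168, -0.042, -0.016, 0.0, 0.0, -0.1, 0.336, -0.084, -0.031, 0.0, 0.0, -0.15, 0.504, -0.125, -0.047, 0.0, 0.0, -0.2, 0.672, -0.167, -0.062, 0.0, 0.0, -0.25, 0.84, -0.209, -0.078, 0.0, 0.0] mm/row 18.0 deg/row 1.4
PLAN [-0.014, 0.176, -0.012, -0.016, 0.0, 0.0, -0.028, 0.352, -0.023, -0.031, 0.0, 0.0, -0.042, 0.529, -0.035, -0.047, 0.0, 0.0, -0.056, 0.705, -0.046, -0.062, 0.0, 0.0, -0.07, 0.881, -0.058, -0.078, 0.0, 0.0] mm/row 17.7 deg/row 1.4
PLAN [0.0, 0.171, 0.0, -0.016, 0.0, 0.0, 0.0, 0.342, 0.001, -0.031, 0.0, 0.0, 0.0, 0.514, 0.001, -0.047, 0.0, 0.0, 0.0, 0.685, 0.002, -0.062, 0.0, 0.0, 0.0, 0.856, 0.002, -0.078, 0.0, 0.0] mm/row 17.1 deg/row 1.4
PLAN [0.0, 0.16, 0.007, -0.016, 0.0, 0.0, 0.0, 0.32, 0.015, -0.031, 0.0, 0.0, -0.001, 0.48, 0.022, -0.047, -0.001, 0.0, -0.001, 0.64, 0.03, -0.062, -0.001, 0.0, -0.001, 0.8, 0.037, -0.078, -0.001, 0.0, -0.001, 0.8, 0.037, -0.078, -0.001, 0.0, -0.001, 0.8, 0.037, -0.078, -0.001, 0.0] mm/row 16.0 deg/row 1.4
```

>>> jog_arm(plan=[-0.05,0.168,-0.042,-0.016,0.0,0.0,-0.1,0.336,-0.084,-0.031,0.0,0.0,-0.15,0.504,-0.125,-0.047,0.0,0.0,-0.2,0.672,-0.167,-0.062,0.0,0.0,-0.25,0.84,-0.209,-0.078,0.0,0.0])

```text
time: 11.15
tool_pos: [460.6, -245.2, 216.0]
tcp_rot: [0.702, 0.083, 0.702, -0.083]
force: [0.1, 0.4, -0.2]
opening: 1.0
```

>>> jog_arm(plan=[-0.014,0.176,-0.012,-0.016,0.0,0.0,-0.028,0.352,-0.023,-0.031,0.0,0.0,-0.042,0.529,-0.035,-0.047,0.0,0.0,-0.056,0.705,-0.046,-0.062,0.0,0.0,-0.07,0.881,-0.058,-0.078,0.0,0.0])

```text
time: 11.57
tool_pos: [475.5, -157.9, 222.9]
tcp_rot: [0.706, 0.04, 0.706, -0.039]
force: [0.6, -0.2, -0.5]
opening: 1.005
```

>>> jog_arm(plan=[0.0,0.171,0.0,-0.016,0.0,0.0,0.0,0.342,0.001,-0.031,0.0,0.0,0.0,0.514,0.001,-0.047,0.0,0.0,0.0,0.685,0.002,-0.062,0.0,0.0,0.0,0.856,0.002,-0.078,0.0,0.0])

```text
time: 11.98
tool_pos: [485.2, -72.9, 222.8]
tcp_rot: [0.707, -0.003, 0.707, 0.004]
force: [-0.4, -0.5, 0.1]
opening: 1.0
```

>>> jog_arm(plan=[0.0,0.16,0.007,-0.016,0.0,0.0,0.0,0.32,0.015,-0.031,0.0,0.0,-0.001,0.48,0.022,-0.047,-0.001,0.0,-0.001,0.64,0.03,-0.062,-0.001,0.0,-0.001,0.8,0.037,-0.078,-0.001,0.0,-0.001,0.8,0.037,-0.078,-0.001,0.0,-0.001,0.8,0.037,-0.078,-0.001,0.0])

```text
time: 12.57
tool_pos: [488.0, 6.4, 222.7]
tcp_rot: [0.706, -0.047, 0.705, 0.047]
force: [0.1, -0.4, 0.2]
opening: 1.0
```

```bash
cat >> m.py <<'E'
def lines(P):
    "robust rectangle: hull pts -> minAreaRect refined by median of edge strips"
    c,s,a=rect(P); t=np.radians(a); e=np.c_[[np.cos(t),np.sin(t)],[-np.sin(t),np.cos(t)]]; Q=(P[:,:2]-c)@e
    out=[]
    for ax in(0,1):
        o=1-ax; lo=[];hi=[]; b=np.round(Q[:,o]/2).astype(int)
        for k in np.unique(b):
            if abs(2*k)<s[o]/2-4: lo.append(Q[b==k,ax].min()); hi.append(Q[b==k,ax].max())
        out.append((np.median(lo),np.median(hi)))
    m=np.array([sum(x)/2 for x in out]); return (c+e@m).round(1),[round(float(x[1]-x[0]),1) for x in out],a
E
python3 - <<'E'
from p import *
from m import *
im,d,c=snap("wrist","wrist6")
o=monitor.get_obs(); print({k:np.round(o[k],3).tolist() for k in("time","joint_positions","tool_pos","opening")}, getcmd()[0].round(1))
P,z,b=blob("wrist","wrist6",(150,0,500,305),59,dz=4); print("plate",rect(P),lines(P),z,b)
P5,z,b=blob("wrist","wrist5",(0,0,640,300),27,dz=4,hsv=((8,60,40),(30,255,255))); print("sheet",lines(P5))
E
```

```text
{'time': 12.617, 'joint_positions': [-0.232, 0.026, 1.863, 0.0, 1.251, -1.935], 'tool_pos': [488.046, 5.621, 222.57], 'opening': 1.001} [488.   5. 222.]
plate (array([486. ,   4.1]), array([134.7,  58.9]), 7.59) (array([486. ,   3.8]), [134.3, 56.9], 7.59) 58.505122383695976 (np.int64(281), np.int64(119), np.int64(344), np.int64(254))
sheet (array([ 444.4, -338. ]), [150.3, 67.6], -20.48)
```

View pics/wrist6.png

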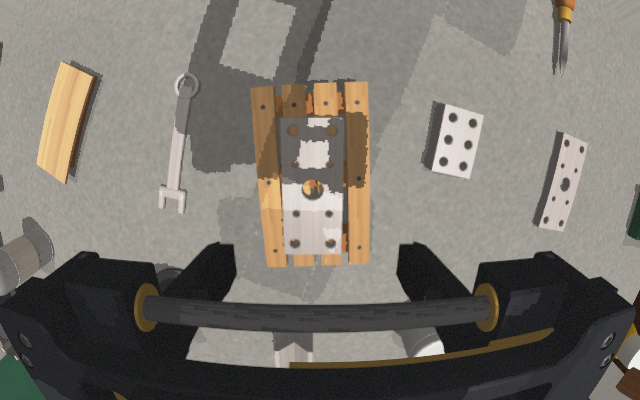

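```bash
python3 - <<'E'
from p import *
r0=getcmd()[1]; D=down(69.52)
for i,q in enumerate([(475,-85,210),(465,-170,195),(455,-255,180),(444.4,-338,130)]): go(q,mix(r0,D,(i+1)/4),5,i//3)
go((444.4,-338,40.5),D,7,1)
E
```

```text
PLAN [0.024, -0.175, -0.049, 0.016, 0.0, 0.0, 0.048, -0.35, -0.098, 0.031, 0.0, 0.0, 0.072, -0.526, -0.148, 0.047, 0.0, 0.0, 0.096, -0.701, -0.197, 0.062, 0.0, 0.0, 0.12, -0.876, -0.246, 0.078, 0.0, 0.0] mm/row 18.4 deg/row 1.4
PLAN [0.03, -0.17, -0.022, 0.015, 0.0, 0.0, 0.06, -0.34, -0.043, 0.031, 0.0, 0.0, 0.09, -0.509, -0.065, 0.046, 0.0, 0.0, 0.12, -0.679, -0.086, 0.062, 0.0, 0.0, 0.15, -0.849, -0.108, 0.077, 0.0, 0.0] mm/row 17.4 deg/row 1.4
PLAN [0.03, -0.171, -0.001, 0.016, 0.0, 0.0, 0.06, -0.342, -0.002, 0.031, 0.0, 0.0, 0.09, -0.514, -0.002, 0.047, 0.0, 0.0, 0.12, -0.685, -0.003, 0.062, 0.0, 0.0, 0.15, -0.856, -0.004, 0.078, 0.0, 0.0] mm/row 17.4 deg/row 1.4
PLAN [0.1, -0.166, 0.018, 0.016, 0.0, 0.0, 0.2, -0.333, 0.036, 0.031, 0.0, 0.0, 0.3, -0.499, 0.054, 0.047, 0.0, 0.0, 0.4, -0.666, 0.072, 0.062, 0.0, 0.0, 0.5, -0.832, 0.09, 0.078, 0.0, 0.0, 0.5, -0.832, 0.09, 0.078, 0.0, 0.0] mm/row 19.5 deg/row 1.4
PLAN [0.128, 0.0, 0.0, 0.0, 0.0, 0.0, 0.256, 0.0, 0.0, 0.0, 0.0, 0.0, 0.384, 0.0, 0.0, 0.0, 0.0, 0.0, 0.511, 0.0, -0.001, 0.0, 0.0, 0.0, 0.639, 0.0, -0.001, 0.0, 0.0, 0.0, 0.767, 0.0, -0.001, 0.0, 0.0, 0.0, 0.895, 0.0, -0.001, 0.0, 0.0, 0.0, 0.895, 0.0, -0.001, 0.0, 0.0, 0.0] mm/row 12.8 deg/row 0.0
```

>>> jog_arm(plan=[0.024,-0.175,-0.049,0.016,0.0,0.0,0.048,-0.35,-0.098,0.031,0.0,0.0,0.072,-0.526,-0.148,0.047,0.0,0.0,0.096,-0.701,-0.197,0.062,0.0,0.0,0.12,-0.876,-0.246,0.078,0.0,0.0])

```text
time: 13.03
tool_pos: [474.8, -86.5, 210.2]
tcp_rot: [0.707, -0.002, 0.707, 0.002]
force: [-0.6, -0.8, -0.1]
opening: 0.999
```

>>> jog_arm(plan=[0.03,-0.17,-0.022,0.015,0.0,0.0,0.06,-0.34,-0.043,0.031,0.0,0.0,0.09,-0.509,-0.065,0.046,0.0,0.0,0.12,-0.679,-0.086,0.062,0.0,0.0,0.15,-0.849,-0.108,0.077,0.0,0.0])

```text
time: 13.45
tool_pos: [464.6, -171.6, 195.2]
tcp_rot: [0.706, 0.041, 0.706, -0.041]
force: [-0.0, 0.1, 0.8]
opening: 1.0
```

>>> jog_arm(plan=[0.03,-0.171,-0.001,0.016,0.0,0.0,0.06,-0.342,-0.002,0.031,0.0,0.0,0.09,-0.514,-0.002,0.047,0.0,0.0,0.12,-0.685,-0.003,0.062,0.0,0.0,0.15,-0.856,-0.004,0.078,0.0,0.0])

```text
time: 13.87
tool_pos: [454.5, -256.6, 180.1]
tcp_rot: [0.702, 0.084, 0.702, -0.084]
force: [1.1, 0.4, -0.0]
opening: 0.997
```

>>> jog_arm(plan=[0.1,-0.166,0.018,0.016,0.0,0.0,0.2,-0.333,0.036,0.031,0.0,0.0,0.3,-0.499,0.054,0.047,0.0,0.0,0.4,-0.666,0.072,0.062,0.0,0.0,0.5,-0.832,0.09,0.078,0.0,0.0,0.5,-0.832,0.09,0.078,0.0,0.0])

```text
time: 14.37
tool_pos: [442.8, -340.6, 128.5]
tcp_rot: [0.695, 0.128, 0.696, -0.127]
force: [-0.0, -0.4, 0.7]
opening: 0.997
```

>>> jog_arm(plan=[0.128,0.0,0.0,0.0,0.0,0.0,0.256,0.0,0.0,0.0,0.0,0.0,0.384,0.0,0.0,0.0,0.0,0.0,0.511,0.0,-0.001,0.0,0.0,0.0,0.639,0.0,-0.001,0.0,0.0,0.0,0.767,0.0,-0.001,0.0,0.0,0.0,0.895,0.0,-0.001,0.0,0.0,0.0,0.895,0.0,-0.001,0.0,0.0,0.0])

```text
time: 15.03
tool_pos: [443.0, -336.3, 37.3]
tcp_rot: [0.695, 0.127, 0.697, -0.125]
force: [-0.8, 1.1, -0.1]
opening: 0.997
```

>>> jog_arm(plan=[0,0,0,0,0,0,0,0,0,0,0,0,0,0,0,0,0,0,0,0,0,0,0,0,0,0,0,0,0,0,0,0,0,0,0,0], gripper=255, force=15)

```text
time: 15.53
tool_pos: [444.8, -338.5, 41.4]
tcp_rot: [0.697, 0.125, 0.695, -0.126]
force: [0.4, 1.1, 2.1]
opening: 0.778
```

```bash
python3 - <<'E'
from p import *
from m import *
im,d,c=snap("wrist","wrist7")
o=monitor.get_obs(); print({k:np.round(o[k],3).tolist() for k in("time","joint_positions","tool_pos","force","opening")}, getcmd()[0].round(1))
r0=getcmd()[1]; D=down(97.59)
go((444.4,-338,130),r0,7)
P=[(455,-255,150),(465,-170,150),(475,-85,150),(486,4,150)]
for i,q in enumerate(P): go(q,mix(r0,D,(i+1)/4),6,i//3)
go((486,4,90),D,7,1)
E
```

```text
{'time': 15.583, 'joint_positions': [-0.863, 0.447, 1.778, 0.001, 0.915, -2.077], 'tool_pos': [444.822, -338.505, 41.341], 'force': [0.267, -0.022, 2.693], 'opening': 0.777} [ 444.4 -338.    40.5]
PLAN [-0.128, 0.0, 0.0, 0.0, 0.0, 0.0, -0.256, 0.0, 0.0, 0.0, 0.0, 0.0, -0.384, 0.0, 0.0, 0.0, 0.0, 0.0, -0.511, 0.0, 0.001, 0.0, 0.0, 0.0, -0.639, 0.0, 0.001, 0.0, 0.0, 0.0, -0.767, 0.0, 0.001, 0.0, 0.0, 0.0, -0.895, 0.0, 0.001, 0.0, 0.0, 0.0] mm/row 12.8 deg/row 0.0
PLAN [-0.033, 0.136, -0.032, -0.013, 0.0, 0.0, -0.067, 0.272, -0.064, -0.026, 0.0, 0.0, -0.1, 0.408, -0.095, -0.039, 0.0, 0.0, -0.133, 0.543, -0.127, -0.052, 0.0, 0.0, -0.167, 0.679, -0.159, -0.065, 0.0, 0.0, -0.2, 0.815, -0.191, -0.078, 0.0, 0.0] mm/row 14.3 deg/row 1.2
PLAN [0.0, 0.142, -0.017, -0.013, 0.0, 0.0, 0.0, 0.283, -0.034, -0.026, 0.0, 0.0, 0.0, 0.425, -0.051, -0.039, 0.0, 0.0, 0.0, 0.567, -0.067, -0.052, 0.0, 0.0, 0.0, 0.708, -0.084, -0.065, 0.0, 0.0, 0.0, 0.85, -0.101, -0.078, 0.0, 0.0] mm/row 14.3 deg/row 1.2
PLAN [0.0, 0.143, 0.001, -0.013, 0.0, 0.0, 0.0, 0.285, 0.001, -0.026, 0.0, 0.0, 0.0, 0.428, 0.002, -0.039, 0.0, 0.0, 0.0, 0.571, 0.003, -0.052, 0.0, 0.0, 0.0, 0.713, 0.003, -0.065, 0.0, 0.0, 0.0, 0.856, 0.004, -0.078, 0.0, 0.0] mm/row 14.3 deg/row 1.2
PLAN [0.0, 0.148, 0.02, -0.013, 0.0, 0.0, 0.0, 0.296, 0.04, -0.026, 0.0, 0.0, 0.0, 0.444, 0.06, -0.039, 0.0, 0.0, 0.0, 0.593, 0.079, -0.052, 0.0, 0.0, 0.0, 0.741, 0.099, -0.065, 0.0, 0.0, 0.0, 0.889, 0.119, -0.078, 0.0, 0.0, 0.0, 0.889, 0.119, -0.078, 0.0, 0.0] mm/row 14.9 deg/row 1.2
PLAN [0.086, 0.0, 0.0, 0.0, 0.0, 0.0, 0.171, 0.0, 0.0, 0.0, 0.0, 0.0, 0.257, 0.0, 0.0, 0.0, 0.0, 0.0, 0.343, 0.0, 0.0, 0.0, 0.0, 0.0, 0.429, 0.0, 0.0, 0.0, 0.0, 0.0, 0.514, 0.0, 0.0, 0.0, 0.0, 0.0, 0.6, 0.0, 0.0, 0.0, 0.0, 0.0, 0.6, 0.0, 0.0, 0.0, 0.0, 0.0] mm/row 8.6 deg/row 0.0
```

View pics/wrist7.png

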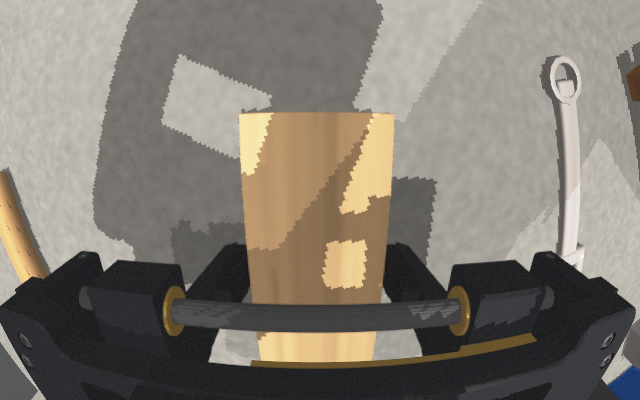

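>>> jog_arm(plan=[-0.128,0.0,0.0,0.0,0.0,0.0,-0.256,0.0,0.0,0.0,0.0,0.0,-0.384,0.0,0.0,0.0,0.0,0.0,-0.511,0.0,0.001,0.0,0.0,0.0,-0.639,0.0,0.001,0.0,0.0,0.0,-0.767,0.0,0.001,0.0,0.0,0.0,-0.895,0.0,0.001,0.0,0.0,0.0])

```text
time: 16.17
tool_pos: [444.5, -338.2, 131.8]
tcp_rot: [0.696, 0.126, 0.695, -0.126]
force: [0.2, -0.4, -0.4]
opening: 0.778
```

>>> jog_arm(plan=[-0.033,0.136,-0.032,-0.013,0.0,0.0,-0.067,0.272,-0.064,-0.026,0.0,0.0,-0.1,0.408,-0.095,-0.039,0.0,0.0,-0.133,0.543,-0.127,-0.052,0.0,0.0,-0.167,0.679,-0.159,-0.065,0.0,0.0,-0.2,0.815,-0.191,-0.078,0.0,0.0])

```text
time: 16.67
tool_pos: [454.9, -252.8, 149.8]
tcp_rot: [0.702, 0.082, 0.702, -0.082]
force: [-0.8, 0.4, -0.4]
opening: 0.775
```

>>> jog_arm(plan=[0.0,0.142,-0.017,-0.013,0.0,0.0,0.0,0.283,-0.034,-0.026,0.0,0.0,0.0,0.425,-0.051,-0.039,0.0,0.0,0.0,0.567,-0.067,-0.052,0.0,0.0,0.0,0.708,-0.084,-0.065,0.0,0.0,0.0,0.85,-0.101,-0.078,0.0,0.0])

```text
time: 17.17
tool_pos: [464.9, -168.4, 149.8]
tcp_rot: [0.706, 0.039, 0.706, -0.039]
force: [0.6, -1.1, -1.4]
opening: 0.78
```

>>> jog_arm(plan=[0.0,0.143,0.001,-0.013,0.0,0.0,0.0,0.285,0.001,-0.026,0.0,0.0,0.0,0.428,0.002,-0.039,0.0,0.0,0.0,0.571,0.003,-0.052,0.0,0.0,0.0,0.713,0.003,-0.065,0.0,0.0,0.0,0.856,0.004,-0.078,0.0,0.0])

```text
time: 17.67
tool_pos: [474.8, -83.5, 149.8]
tcp_rot: [0.707, -0.004, 0.707, 0.004]
force: [0.2, -0.9, -0.3]
opening: 0.784
```

>>> jog_arm(plan=[0.0,0.148,0.02,-0.013,0.0,0.0,0.0,0.296,0.04,-0.026,0.0,0.0,0.0,0.444,0.06,-0.039,0.0,0.0,0.0,0.593,0.079,-0.052,0.0,0.0,0.0,0.741,0.099,-0.065,0.0,0.0,0.0,0.889,0.119,-0.078,0.0,0.0,0.0,0.889,0.119,-0.078,0.0,0.0])

```text
time: 18.25
tool_pos: [485.5, 6.7, 149.7]
tcp_rot: [0.706, -0.048, 0.705, 0.048]
force: [-0.3, 0.8, 0.3]
opening: 0.781
```

```bash
python3 - <<'E'
from p import *
from m import *
im,d,c=snap("wrist","wrist8"); snap("scene","scene8")
o=monitor.get_obs(); print({k:np.round(o[k],3).tolist() for k in("time","tool_pos","force","opening")})
im7,d7,c7=load("wrist7")
# compare sheet far edge row & sides between wrist7 (resting) and wrist8 (held)
for i,dd in((im7,d7),(im,d)):
    h=cv2.cvtColor(i,cv2.COLOR_RGB2HSV); m=(cv2.inRange(h,(8,60,40),(30,255,255))>0)&(dd<260)
    m[:, :200]=0; m[:,430:]=0; m[300:]=0
    print("far row",[int(np.nonzero(m[:,u])[0].min()) for u in(260,300,340,380)],"cols@150,200",[(int(np.nonzero(m[r])[0].min()),int(np.nonzero(m[r])[0].max())) for r in(150,200)], "depth",[float(dd[r,316].round(1)) for r in(130,180,240)])
cv2.imwrite("pics/c8.png",np.hstack([im[:,:,::-1]]))
E
```

```text
{'time': 18.35, 'tool_pos': [485.672, 4.78, 149.811], 'force': [0.199, -0.038, -0.848], 'opening': 0.785}
far row [112, 112, 112, 113] cols@150,200 [(240, 393), (243, 390)] depth [131.1999969482422, 137.8000030517578, 147.89999389648438]
far row [82, 79, 76, 76] cols@150,200 [(235, 393), (240, 389)] depth [130.39999389648438, 138.3000030517578, 147.89999389648438]
```

View pics/c8.png

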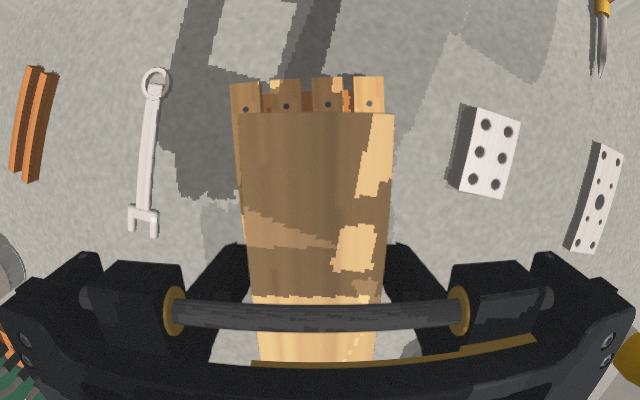

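>>> jog_arm(plan=[0.086,0.0,0.0,0.0,0.0,0.0,0.171,0.0,0.0,0.0,0.0,0.0,0.257,0.0,0.0,0.0,0.0,0.0,0.343,0.0,0.0,0.0,0.0,0.0,0.429,0.0,0.0,0.0,0.0,0.0,0.514,0.0,0.0,0.0,0.0,0.0,0.6,0.0,0.0,0.0,0.0,0.0,0.6,0.0,0.0,0.0,0.0,0.0])

```text
time: 19.02
tool_pos: [484.8, 4.2, 87.9]
tcp_rot: [0.705, -0.046, 0.706, 0.047]
force: [-0.8, -0.1, 0.2]
opening: 0.781
```

>>> jog_arm(plan=[0.02,0,0,0,0,0,0.04,0,0,0,0,0,0.06,0,0,0,0,0,0.08,0,0,0,0,0,0.1,0,0,0,0,0,0.11,0,0,0,0,0,0.12,0,0,0,0,0,0.12,0,0,0,0,0])

```text
time: 19.68
tool_pos: [486.2, 4.0, 78.3]
tcp_rot: [0.706, -0.047, 0.705, 0.047]
force: [-0.9, 0.1, 2.1]
opening: 0.78
```

```bash
python3 - <<'E'
from p import *
p,r=getcmd(); setcmd(p-[0,0,12],r)
o=monitor.get_obs(); print({k:np.round(o[k],3).tolist() for k in("time","tool_pos","force","opening")},getcmd()[0].round(2))
a=snap("side","side9")[0][150:250,250:390]; b=snap("scene","scene9")[0][170:250,290:402]
cv2.imwrite("pics/c9.png",np.vstack([cv2.resize(x,(420,300),interpolation=cv2.INTER_CUBIC) for x in(a,b)])[:,:,::-1])
E
```

```text
{'time': 19.683, 'tool_pos': [486.152, 4.028, 78.332], 'force': [-0.899, 0.128, 2.104], 'opening': 0.78} [486.04   4.03  78.05]
```

View pics/c9.png

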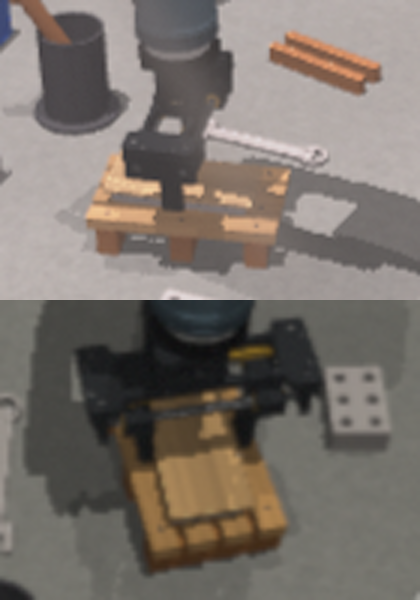

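>>> jog_arm(plan=[0,0,0,0,0,0,0,0,0,0,0,0,0,0,0,0,0,0,0,0,0,0,0,0,0,0,0,0,0,0], gripper=0)

```text
time: 20.2
tool_pos: [486.0, 4.0, 78.0]
tcp_rot: [0.706, -0.047, 0.705, 0.047]
force: [0.8, 0.1, 0.5]
opening: 0.998
```

>>> jog_arm(plan=[-0.06,0,0,0,0,0,-0.15,0,0,0,0,0,-0.25,0,0,0,0,0,-0.4,0,0,0,0,0,-0.55,0,0,0,0,0,-0.7,0,0,0,0,0,-0.8,0,0,0,0,0])

```text
time: 20.78
tool_pos: [486.9, 3.8, 160.7]
tcp_rot: [0.707, -0.047, 0.704, 0.046]
force: [0.8, -0.6, 0.5]
opening: 1.002
```

>>> jog_arm(plan=[-0.15,0,0,0,0,0,-0.3,0,0,0,0,0,-0.5,0,0,0,0,0,-0.7,0,0,0,0,0,-0.7,0,0,0,0,0,-0.7,0,0,0,0,0])

```text
time: 21.28
tool_pos: [486.7, 3.9, 229.5]
tcp_rot: [0.707, -0.047, 0.704, 0.046]
force: [0.2, -0.8, 0.6]
opening: 0.997
```

```bash
python3 - <<'E'
from p import *
from m import *
p,r=getcmd(); setcmd(p+[0,0,150],r)
im,d,c=snap("wrist","wrist10")
o=monitor.get_obs(); print({k:np.round(o[k],3).tolist() for k in("time","tool_pos","force","opening")},getcmd()[0].round(2))
P,z,b=blob("wrist","wrist10",(150,0,500,305),64,dz=6); print("sheet",rect(P),lines(P),z,b)
# next: hover over upper plate (440,353.5,-2) 
D=down(88)
for i,q in enumerate([(480,90,200),(468,180,185),(455,270,180),(445,353,178)]): go(q,mix(r,D,(i+1)/4),5,i//3*2)
E
```

```text
{'time': 21.333, 'tool_pos': [485.871, 4.059, 228.149], 'force': [-0.82, -0.346, 0.161], 'opening': 0.995} [486.04   4.03 228.05]
sheet (array([485.6,   5.6]), array([151.4,  69.8]), 7.61) (array([485.6,   5.6]), [150.9, 68.1], 7.61) 63.551156001762024 (np.int64(280), np.int64(111), np.int64(355), np.int64(261))
PLAN [0.056, 0.172, 0.011, 0.005, 0.0, 0.0, 0.112, 0.344, 0.022, 0.011, 0.0, 0.0, 0.168, 0.516, 0.032, 0.016, 0.0, 0.0, 0.224, 0.688, 0.043, 0.022, 0.0, 0.0, 0.28, 0.86, 0.054, 0.027, 0.0, 0.0] mm/row 18.1 deg/row 0.5
PLAN [0.03, 0.181, -0.008, 0.005, 0.0, 0.0, 0.06, 0.363, -0.016, 0.01, 0.0, 0.0, 0.09, 0.544, -0.023, 0.016, 0.0, 0.0, 0.12, 0.726, -0.031, 0.021, 0.0, 0.0, 0.15, 0.907, -0.039, 0.026, 0.0, 0.0] mm/row 18.4 deg/row 0.5
PLAN [0.01, 0.181, -0.017, 0.005, 0.0, 0.0, 0.02, 0.362, -0.034, 0.011, 0.0, 0.0, 0.03, 0.544, -0.052, 0.016, 0.0, 0.0, 0.04, 0.725, -0.069, 0.022, 0.0, 0.0, 0.05, 0.906, -0.086, 0.027, 0.0, 0.0] mm/row 18.2 deg/row 0.5
PLAN [0.004, 0.166, -0.019, 0.005, 0.0, 0.0, 0.008, 0.332, -0.038, 0.011, 0.0, 0.0, 0.012, 0.498, -0.056, 0.016, 0.0, 0.0, 0.016, 0.664, -0.075, 0.022, 0.0, 0.0, 0.02, 0.83, -0.094, 0.027, 0.0, 0.0, 0.02, 0.83, -0.094, 0.027, 0.0, 0.0, 0.02, 0.83, -0.094, 0.027, 0.0, 0.0] mm/row 16.7 deg/row 0.5
```

View pics/wrist10.png

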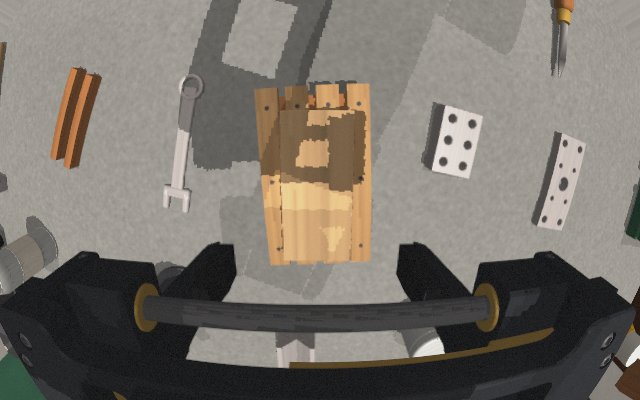

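```bash
python3 - <<'E'
from m import *
for t,z in(("wrist6",59),("wrist10",64)):
    im,d,c=load(t); C=cloud("wrist",d,c); K,p,M=c
    print(t,"cam",p.round(2),"image-right axis deg",np.degrees(np.arctan2(M[1,0],M[0,0])).round(2), "axis", M[:,2].round(4))
    for r in(140,160,200,220,240):
        u=np.nonzero(abs(C[r,:,2]-z)<6)[0]; u=u[(u>200)&(u<450)]; print(r,u.min(),u.max(),(u.min()+u.max())/2, onplane("wrist",[[u.min(),r],[u.max(),r]],z,c)[:,:2].mean(0).round(2))
P,_,_=blob("wrist","wrist10",(430,90,500,190),25,dz=4);print(lines(P)); P,_,_=blob("wrist","wrist6",(420,90,500,190),25,dz=4);print(lines(P))
E
```

```text
wrist6 cam [410.96  -3.26 343.1 ] image-right axis deg 97.59 axis [ 0.2952  0.0397 -0.9546]
140 280 343 311.5 [438.65  -3.7 ]
160 281 342 311.5 [457.23  -1.27]
200 282 341 311.5 [495.72   3.72]
220 284 341 312.5 [515.9    7.31]
240 284 340 312.0 [537.26   9.56]
wrist10 cam [409.29  -5.59 349.71] image-right axis deg 97.58 axis [ 0.2981  0.0386 -0.9538]
140 280 353 316.5 [437.34  -1.76]
160 280 353 316.5 [456.04   0.73]
200 281 351 316.0 [494.9    5.42]
220 282 351 316.5 [515.31   8.64]
240 282 350 316.0 [536.86  11.  ]
(array([418.8, 156.6]), [74.3, 50.8], -1.64)
(array([418.9, 156.4]), [74.1, 50.7], -1.76)
```

>>> jog_arm(plan=[0.056,0.172,0.011,0.005,0.0,0.0,0.112,0.344,0.022,0.011,0.0,0.0,0.168,0.516,0.032,0.016,0.0,0.0,0.224,0.688,0.043,0.022,0.0,0.0,0.28,0.86,0.054,0.027,0.0,0.0])

```text
time: 21.75
tool_pos: [478.8, 90.8, 198.2]
tcp_rot: [0.706, -0.031, 0.707, 0.032]
force: [-0.4, 0.1, -0.3]
opening: 1.003
```

>>> jog_arm(plan=[0.03,0.181,-0.008,0.005,0.0,0.0,0.06,0.363,-0.016,0.01,0.0,0.0,0.09,0.544,-0.023,0.016,0.0,0.0,0.12,0.726,-0.031,0.021,0.0,0.0,0.15,0.907,-0.039,0.026,0.0,0.0])

```text
time: 22.17
tool_pos: [466.6, 180.7, 183.2]
tcp_rot: [0.706, -0.017, 0.708, 0.017]
force: [0.7, 0.2, -0.2]
opening: 1.004
```

>>> jog_arm(plan=[0.01,0.181,-0.017,0.005,0.0,0.0,0.02,0.362,-0.034,0.011,0.0,0.0,0.03,0.544,-0.052,0.016,0.0,0.0,0.04,0.725,-0.069,0.022,0.0,0.0,0.05,0.906,-0.086,0.027,0.0,0.0])

```text
time: 22.58
tool_pos: [453.6, 270.6, 178.2]
tcp_rot: [0.706, -0.003, 0.708, 0.002]
force: [1.4, -0.1, 0.0]
opening: 1.0
```

>>> jog_arm(plan=[0.004,0.166,-0.019,0.005,0.0,0.0,0.008,0.332,-0.038,0.011,0.0,0.0,0.012,0.498,-0.056,0.016,0.0,0.0,0.016,0.664,-0.075,0.022,0.0,0.0,0.02,0.83,-0.094,0.027,0.0,0.0,0.02,0.83,-0.094,0.027,0.0,0.0,0.02,0.83,-0.094,0.027,0.0,0.0])

```text
time: 23.17
tool_pos: [443.8, 352.9, 176.4]
tcp_rot: [0.706, 0.011, 0.708, -0.012]
force: [-0.3, -0.0, 0.0]
opening: 1.003
```

>>> jog_arm(plan=[0,0,0,0,0,0,0,0,0,0,0,0,0,0,0,0,0,0])

```text
time: 23.42
tool_pos: [445.0, 352.1, 177.7]
tcp_rot: [0.707, 0.013, 0.707, -0.013]
force: [-0.8, 0.7, -0.1]
opening: 1.002
```

```bash
python3 - <<'E'
from p import *
from m import *
im,d,c=snap("wrist","wrist11")
o=monitor.get_obs(); print({k:np.round(o[k],3).tolist() for k in("time","joint_positions","tool_pos","force","opening")},getcmd()[0].round(2))
P,z,b=blob("wrist","wrist11",(150,0,500,305),14,dz=5); print("upper",rect(P),lines(P),z,b)
E
```

```text
{'time': 23.467, 'joint_positions': [0.461, 0.256, 1.701, -0.001, 1.184, -1.073], 'tool_pos': [445.056, 352.247, 177.884], 'force': [0.016, -0.148, -0.517], 'opening': 1.0} [444.99 352.96 177.99]
upper (array([439.1, 354.2]), array([136.8,  58.4]), -1.75) (array([439.4, 354.2]), [135.9, 57.1], -1.75) 13.523231370871429 (np.int64(285), np.int64(114), np.int64(349), np.int64(252))
```

View pics/wrist11.png

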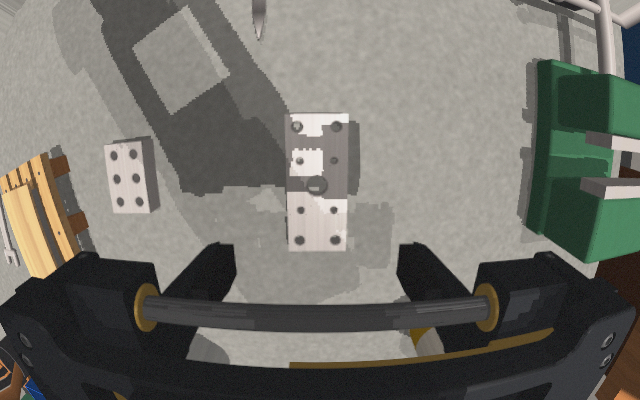

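```bash
python3 - <<'E'
from p import *
D=down(88.25)
go((439.4,352.7,85),D,6,1); go((439.4,352.7,45),D,6,1);go((439.4,352.7,28.5),D,7,1)
E
```

```text
PLAN [0.155, -0.001, -0.009, 0.0, 0.0, 0.0, 0.31, -0.002, -0.019, -0.001, 0.0, 0.0, 0.465, -0.002, -0.028, -0.002, 0.0, 0.0, 0.62, -0.003, -0.037, -0.002, 0.0, 0.0, 0.775, -0.004, -0.047, -0.002, 0.0, 0.0, 0.93, -0.005, -0.056, -0.003, 0.0, 0.0, 0.93, -0.005, -0.056, -0.003, 0.0, 0.0] mm/row 15.5 deg/row 0.0
PLAN [0.067, 0.0, 0.0, 0.0, 0.0, 0.0, 0.133, 0.0, 0.0, 0.0, 0.0, 0.0, 0.2, 0.0, 0.0, 0.0, 0.0, 0.0, 0.267, 0.0, -0.001, 0.0, 0.0, 0.0, 0.333, 0.0, -0.001, 0.0, 0.0, 0.0, 0.4, 0.0, -0.001, 0.0, 0.0, 0.0, 0.4, 0.0, -0.001, 0.0, 0.0, 0.0] mm/row 6.7 deg/row 0.0
PLAN [0.024, 0.0, 0.0, 0.0, 0.0, 0.0, 0.047, 0.0, 0.0, 0.0, 0.0, 0.0, 0.071, 0.0, 0.0, 0.0, 0.0, 0.0, 0.094, 0.0, 0.0, 0.0, 0.0, 0.0, 0.118, 0.0, 0.0, 0.0, 0.0, 0.0, 0.141, 0.0, 0.0, 0.0, 0.0, 0.0, 0.165, 0.0, 0.0, 0.0, 0.0, 0.0, 0.165, 0.0, 0.0, 0.0, 0.0, 0.0] mm/row 2.4 deg/row 0.0
```

>>> jog_arm(plan=[0.155,-0.001,-0.009,0.0,0.0,0.0,0.31,-0.002,-0.019,-0.001,0.0,0.0,0.465,-0.002,-0.028,-0.002,0.0,0.0,0.62,-0.003,-0.037,-0.002,0.0,0.0,0.775,-0.004,-0.047,-0.002,0.0,0.0,0.93,-0.005,-0.056,-0.003,0.0,0.0,0.93,-0.005,-0.056,-0.003,0.0,0.0])

```text
time: 24.05
tool_pos: [437.5, 351.1, 82.0]
tcp_rot: [0.706, 0.01, 0.708, -0.012]
force: [-1.0, -0.0, -0.2]
opening: 1.002
```

>>> jog_arm(plan=[0.067,0.0,0.0,0.0,0.0,0.0,0.133,0.0,0.0,0.0,0.0,0.0,0.2,0.0,0.0,0.0,0.0,0.0,0.267,0.0,-0.001,0.0,0.0,0.0,0.333,0.0,-0.001,0.0,0.0,0.0,0.4,0.0,-0.001,0.0,0.0,0.0,0.4,0.0,-0.001,0.0,0.0,0.0])

```text
time: 24.63
tool_pos: [438.4, 352.2, 43.4]
tcp_rot: [0.707, 0.01, 0.708, -0.011]
force: [-0.3, 0.3, -0.1]
opening: 0.995
```

>>> jog_arm(plan=[0.024,0.0,0.0,0.0,0.0,0.0,0.047,0.0,0.0,0.0,0.0,0.0,0.071,0.0,0.0,0.0,0.0,0.0,0.094,0.0,0.0,0.0,0.0,0.0,0.118,0.0,0.0,0.0,0.0,0.0,0.141,0.0,0.0,0.0,0.0,0.0,0.165,0.0,0.0,0.0,0.0,0.0,0.165,0.0,0.0,0.0,0.0,0.0])

```text
time: 25.3
tool_pos: [439.0, 352.5, 27.9]
tcp_rot: [0.707, 0.011, 0.707, -0.011]
force: [0.5, 0.4, -0.1]
opening: 1.003
```

>>> jog_arm(plan=[0,0,0,0,0,0,0,0,0,0,0,0,0,0,0,0,0,0,0,0,0,0,0,0,0,0,0,0,0,0,0,0,0,0,0,0,0,0,0,0,0,0], gripper=255, force=50)

```text
time: 25.88
tool_pos: [439.4, 352.8, 28.6]
tcp_rot: [0.707, 0.011, 0.707, -0.011]
force: [-0.3, 1.1, 0.2]
opening: 0.651
```

```bash
python3 - <<'E'
from p import *
from m import *
im,d,c=snap("wrist","wrist12")
o=monitor.get_obs(); print({k:np.round(o[k],3).tolist() for k in("time","tool_pos","force","opening")},getcmd()[0].round(2))
r0=getcmd()[1]; D=down(97.59)
go((439.4,352.7,65),r0,6)
go((439.4,352.7,155),r0,7)
for i,q in enumerate([(451,265,165),(463,178,165),(475,91,165),(486.2,2.4,165)]): go(q,mix(r0,D,(i+1)/4),7,i//3)
E
```

```text
{'time': 25.933, 'tool_pos': [439.354, 352.764, 28.604], 'force': [-1.196, 0.623, 0.923], 'opening': 0.655} [439.38 352.65  28.48]
PLAN [-0.061, 0.0, 0.0, 0.0, 0.0, 0.0, -0.122, 0.0, 0.0, 0.0, 0.0, 0.0, -0.182, 0.0, 0.0, 0.0, 0.0, 0.0, -0.243, 0.0, 0.0, 0.0, 0.0, 0.0, -0.304, 0.0, 0.0, 0.0, 0.0, 0.0, -0.365, 0.0, 0.0, 0.0, 0.0, 0.0] mm/row 6.1 deg/row 0.0
PLAN [-0.129, 0.0, 0.0, 0.0, 0.0, 0.0, -0.257, 0.0, 0.0, 0.0, 0.0, 0.0, -0.386, 0.0, 0.0, 0.0, 0.0, 0.0, -0.514, 0.0, 0.001, 0.0, 0.0, 0.0, -0.643, 0.0, 0.001, 0.0, 0.0, 0.0, -0.771, 0.0, 0.001, 0.0, 0.0, 0.0, -0.9, 0.0, 0.001, 0.0, 0.0, 0.0] mm/row 12.9 deg/row 0.0
PLAN [-0.014, -0.125, 0.02, -0.004, 0.0, 0.0, -0.029, -0.249, 0.041, -0.007, 0.0, 0.0, -0.043, -0.374, 0.061, -0.011, 0.0, 0.0, -0.057, -0.499, 0.082, -0.015, 0.0, 0.0, -0.071, -0.624, 0.102, -0.019, 0.0, 0.0, -0.086, -0.748, 0.123, -0.022, 0.0, 0.0, -0.1, -0.873, 0.143, -0.026, 0.0, 0.0] mm/row 12.7 deg/row 0.3
PLAN [0.0, -0.124, 0.016, -0.004, 0.0, 0.0, 0.0, -0.249, 0.032, -0.007, 0.0, 0.0, 0.0, -0.373, 0.048, -0.011, 0.0, 0.0, 0.0, -0.498, 0.063, -0.015, 0.0, 0.0, 0.0, -0.622, 0.079, -0.019, 0.0, 0.0, 0.0, -0.747, 0.095, -0.022, 0.0, 0.0, 0.0, -0.871, 0.111, -0.026, 0.0, 0.0] mm/row 12.5 deg/row 0.3
PLAN [0.0, -0.125, 0.011, -0.004, 0.0, 0.0, 0.0, -0.25, 0.022, -0.007, 0.0, 0.0, 0.0, -0.375, 0.033, -0.011, 0.0, 0.0, 0.0, -0.5, 0.043, -0.015, 0.0, 0.0, 0.0, -0.625, 0.054, -0.019, 0.0, 0.0, 0.0, -0.75, 0.065, -0.022, 0.0, 0.0, 0.0, -0.875, 0.076, -0.026, 0.0, 0.0] mm/row 12.5 deg/row 0.3
PLAN [0.0, -0.127, 0.004, -0.004, 0.0, 0.0, 0.0, -0.255, 0.009, -0.007, 0.0, 0.0, 0.0, -0.382, 0.013, -0.011, 0.0, 0.0, 0.0, -0.51, 0.017, -0.015, 0.0, 0.0, 0.0, -0.637, 0.021, -0.019, 0.0, 0.0, 0.0, -0.765, 0.026, -0.022, 0.0, 0.0, 0.0, -0.892, 0.03, -0.026, 0.0, 0.0, 0.0, -0.892, 0.03, -0.026, 0.0, 0.0] mm/row 12.8 deg/row 0.3
```

View pics/wrist12.png

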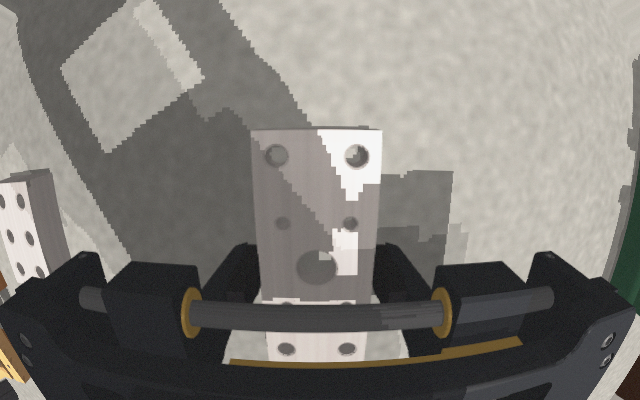

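>>> jog_arm(plan=[-0.061,0.0,0.0,0.0,0.0,0.0,-0.122,0.0,0.0,0.0,0.0,0.0,-0.182,0.0,0.0,0.0,0.0,0.0,-0.243,0.0,0.0,0.0,0.0,0.0,-0.304,0.0,0.0,0.0,0.0,0.0,-0.365,0.0,0.0,0.0,0.0,0.0])

```text
time: 26.43
tool_pos: [439.2, 352.6, 65.6]
tcp_rot: [0.707, 0.011, 0.707, -0.011]
force: [0.2, -0.9, -8.2]
opening: 0.653
```

```bash
python3 - <<'E'
from m import *
im,d,c=snap("wrist","wrist13")
o=monitor.get_obs(); print({k:np.round(o[k],3).tolist() for k in("time","tool_pos","force","wrist_torque","opening")})
for t in("wrist12","wrist13"):
    i,dd,c=load(t); g=cv2.cvtColor(i,cv2.COLOR_RGB2GRAY).astype(int); print(t,"depth",[float(dd[r,u].round(1)) for r,u in((140,300),(140,340),(200,270),(200,365))],"edge rows",[int(np.argmax(dd[100:160,u]<150)+100) for u in(265,300,340,370)])
E
```

```text
{'time': 26.483, 'tool_pos': [439.943, 353.073, 66.915], 'force': [1.361, 0.701, -7.123], 'wrist_torque': [0.147, -0.139, 0.006], 'opening': 0.649}
wrist12 depth [132.39999389648438, 133.0, 141.3000030517578, 141.6999969482422] edge rows [100, 100, 100, 100]
wrist13 depth [133.39999389648438, 132.60000610351562, 141.8000030517578, 142.39999389648438] edge rows [123, 109, 128, 129]
```

Held level (about 0.75 kg) with no slip. I carry it over.

>>> jog_arm(plan=[-0.129,0.0,0.0,0.0,0.0,0.0,-0.257,0.0,0.0,0.0,0.0,0.0,-0.386,0.0,0.0,0.0,0.0,0.0,-0.514,0.0,0.001,0.0,0.0,0.0,-0.643,0.0,0.001,0.0,0.0,0.0,-0.771,0.0,0.001,0.0,0.0,0.0,-0.9,0.0,0.001,0.0,0.0,0.0])

```text
time: 27.07
tool_pos: [439.3, 352.7, 156.6]
tcp_rot: [0.707, 0.011, 0.707, -0.011]
force: [0.6, -0.2, -8.7]
opening: 0.648
```

>>> jog_arm(plan=[-0.014,-0.125,0.02,-0.004,0.0,0.0,-0.029,-0.249,0.041,-0.007,0.0,0.0,-0.043,-0.374,0.061,-0.011,0.0,0.0,-0.057,-0.499,0.082,-0.015,0.0,0.0,-0.071,-0.624,0.102,-0.019,0.0,0.0,-0.086,-0.748,0.123,-0.022,0.0,0.0,-0.1,-0.873,0.143,-0.026,0.0,0.0])

```text
time: 27.65
tool_pos: [451.0, 264.4, 166.0]
tcp_rot: [0.708, -0.004, 0.707, 0.004]
force: [0.1, 0.1, -8.7]
opening: 0.655
```

>>> jog_arm(plan=[0.0,-0.124,0.016,-0.004,0.0,0.0,0.0,-0.249,0.032,-0.007,0.0,0.0,0.0,-0.373,0.048,-0.011,0.0,0.0,0.0,-0.498,0.063,-0.015,0.0,0.0,0.0,-0.622,0.079,-0.019,0.0,0.0,0.0,-0.747,0.095,-0.022,0.0,0.0,0.0,-0.871,0.111,-0.026,0.0,0.0])

```text
time: 28.23
tool_pos: [463.0, 177.4, 166.0]
tcp_rot: [0.707, -0.018, 0.706, 0.018]
force: [0.6, 0.6, -7.4]
opening: 0.651
```

>>> jog_arm(plan=[0.0,-0.125,0.011,-0.004,0.0,0.0,0.0,-0.25,0.022,-0.007,0.0,0.0,0.0,-0.375,0.033,-0.011,0.0,0.0,0.0,-0.5,0.043,-0.015,0.0,0.0,0.0,-0.625,0.054,-0.019,0.0,0.0,0.0,-0.75,0.065,-0.022,0.0,0.0,0.0,-0.875,0.076,-0.026,0.0,0.0])

```text
time: 28.82
tool_pos: [475.0, 90.4, 166.0]
tcp_rot: [0.707, -0.033, 0.706, 0.032]
force: [-0.8, -0.4, -8.3]
opening: 0.651
```

>>> jog_arm(plan=[0.0,-0.127,0.004,-0.004,0.0,0.0,0.0,-0.255,0.009,-0.007,0.0,0.0,0.0,-0.382,0.013,-0.011,0.0,0.0,0.0,-0.51,0.017,-0.015,0.0,0.0,0.0,-0.637,0.021,-0.019,0.0,0.0,0.0,-0.765,0.026,-0.022,0.0,0.0,0.0,-0.892,0.03,-0.026,0.0,0.0,0.0,-0.892,0.03,-0.026,0.0,0.0])

```text
time: 29.48
tool_pos: [486.7, 0.4, 166.2]
tcp_rot: [0.706, -0.047, 0.705, 0.046]
force: [0.6, -0.1, -6.9]
opening: 0.647
```

```bash
python3 - <<'E'
from p import *
from m import *
im,d,c=snap("wrist","wrist14")
o=monitor.get_obs(); print({k:np.round(o[k],3).tolist() for k in("time","tool_pos","tcp_rot","force","opening")},getcmd()[0].round(2))
r=down(97.59)
go((486.2,2.4,105),r,7,1); go((486.2,2.4,95),r,6,2)
E
```

```text
{'time': 29.533, 'tool_pos': [486.413, 1.504, 166.004], 'tcp_rot': [0.706, -0.046, 0.705, 0.046], 'force': [0.256, 0.168, -7.52], 'opening': 0.65} [486.16   2.43 165.05]
PLAN [0.086, 0.0, 0.0, 0.0, 0.0, 0.0, 0.171, 0.0, 0.0, 0.0, 0.0, 0.0, 0.257, 0.0, 0.0, 0.0, 0.0, 0.0, 0.343, 0.0, 0.0, 0.0, 0.0, 0.0, 0.429, 0.0, 0.0, 0.0, 0.0, 0.0, 0.514, 0.0, 0.0, 0.0, 0.0, 0.0, 0.6, 0.0, 0.0, 0.0, 0.0, 0.0, 0.6, 0.0, 0.0, 0.0, 0.0, 0.0] mm/row 8.6 deg/row 0.0
PLAN [0.017, 0.0, 0.0, 0.0, 0.0, 0.0, 0.033, 0.0, 0.0, 0.0, 0.0, 0.0, 0.05, 0.0, 0.0, 0.0, 0.0, 0.0, 0.067, 0.0, 0.0, 0.0, 0.0, 0.0, 0.083, 0.0, 0.0, 0.0, 0.0, 0.0, 0.1, 0.0, 0.0, 0.0, 0.0, 0.0, 0.1, 0.0, 0.0, 0.0, 0.0, 0.0, 0.1, 0.0, 0.0, 0.0, 0.0, 0.0] mm/row 1.7 deg/row 0.0
```

View pics/wrist14.png

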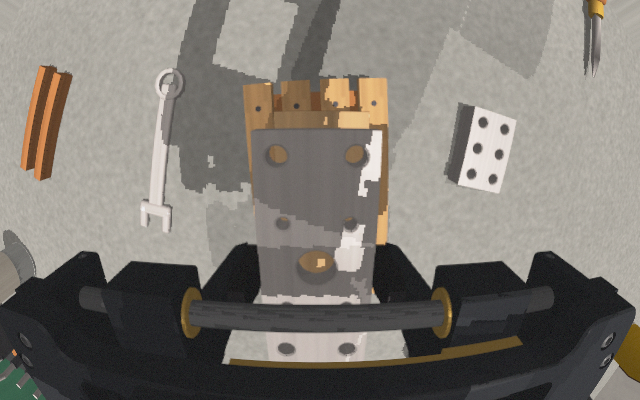

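>>> jog_arm(plan=[0.086,0.0,0.0,0.0,0.0,0.0,0.171,0.0,0.0,0.0,0.0,0.0,0.257,0.0,0.0,0.0,0.0,0.0,0.343,0.0,0.0,0.0,0.0,0.0,0.429,0.0,0.0,0.0,0.0,0.0,0.514,0.0,0.0,0.0,0.0,0.0,0.6,0.0,0.0,0.0,0.0,0.0,0.6,0.0,0.0,0.0,0.0,0.0])

```text
time: 30.2
tool_pos: [484.7, 2.8, 102.8]
tcp_rot: [0.705, -0.047, 0.707, 0.047]
force: [-0.2, 0.4, -7.7]
opening: 0.647
```

>>> jog_arm(plan=[0.017,0.0,0.0,0.0,0.0,0.0,0.033,0.0,0.0,0.0,0.0,0.0,0.05,0.0,0.0,0.0,0.0,0.0,0.067,0.0,0.0,0.0,0.0,0.0,0.083,0.0,0.0,0.0,0.0,0.0,0.1,0.0,0.0,0.0,0.0,0.0,0.1,0.0,0.0,0.0,0.0,0.0,0.1,0.0,0.0,0.0,0.0,0.0])

```text
time: 30.87
tool_pos: [486.0, 2.4, 95.0]
tcp_rot: [0.706, -0.047, 0.705, 0.047]
force: [0.9, -0.5, -8.8]
opening: 0.645
```

>>> jog_arm(plan=[0.005,0,0,0,0,0,0.01,0,0,0,0,0,0.015,0,0,0,0,0,0.015,0,0,0,0,0])

```text
time: 31.2
tool_pos: [486.1, 2.4, 93.5]
tcp_rot: [0.706, -0.047, 0.705, 0.047]
force: [0.1, -0.0, -8.7]
opening: 0.651
```

```bash
python3 - <<'E'
from p import *
p,r=getcmd(); setcmd(p-[0,0,1.5],r)
o=monitor.get_obs(); print({k:np.round(o[k],3).tolist() for k in("time","tool_pos","force","wrist_torque","opening")},getcmd()[0].round(2))
a=snap("side","side15")[0][170:250,260:372]; b=snap("scene","scene15")[0][170:250,290:402]
cv2.imwrite("pics/c15.png",np.vstack([cv2.resize(x,(420,300),interpolation=cv2.INTER_CUBIC) for x in(a,b)])[:,:,::-1])
E
```

```text
{'time': 31.2, 'tool_pos': [486.066, 2.448, 93.479], 'force': [0.062, -0.004, -8.726], 'wrist_torque': [0.095, -0.079, -0.037], 'opening': 0.651} [486.21   2.42  93.55]
```

View pics/c15.png

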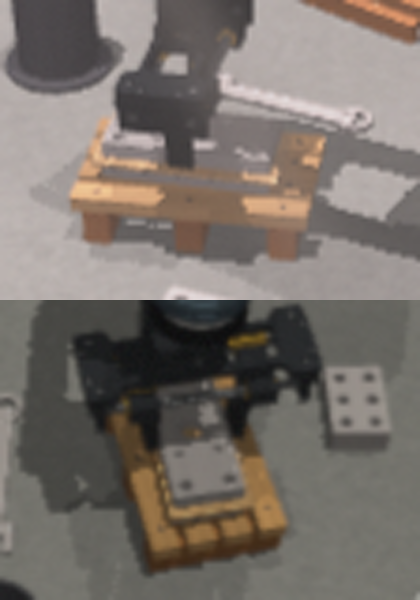

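>>> jog_arm(plan=[0.003,0,0,0,0,0,0.006,0,0,0,0,0,0.008,0,0,0,0,0,0.008,0,0,0,0,0])

```text
time: 31.63
tool_pos: [486.1, 2.4, 92.7]
tcp_rot: [0.706, -0.047, 0.705, 0.047]
force: [-0.1, -0.8, -8.8]
opening: 0.651
```

>>> jog_arm(plan=[0.002,0,0,0,0,0,0.004,0,0,0,0,0,0.004,0,0,0,0,0])

```text
time: 31.88
tool_pos: [486.1, 2.4, 92.6]
tcp_rot: [0.706, -0.047, 0.705, 0.047]
force: [-1.6, 0.3, -4.5]
opening: 0.649
```

>>> jog_arm(plan=[0.002,0,0,0,0,0,0.003,0,0,0,0,0,0.003,0,0,0,0,0])

```text
time: 32.13
tool_pos: [486.1, 2.4, 92.6]
tcp_rot: [0.706, -0.047, 0.705, 0.047]
force: [-5.4, 0.2, 5.1]
opening: 0.655
```

>>> jog_arm(plan=[0,0,0,0,0,0,0,0,0,0,0,0,0,0,0,0,0,0,0,0,0,0,0,0,0,0,0,0,0,0,0,0,0,0,0,0,0,0,0,0,0,0], gripper=0)

```text
time: 32.72
tool_pos: [486.2, 2.4, 92.1]
tcp_rot: [0.706, -0.047, 0.705, 0.047]
force: [0.3, 0.2, -0.5]
opening: 1.002
```

>>> jog_arm(plan=[-0.06,0,0,0,0,0,-0.15,0,0,0,0,0,-0.25,0,0,0,0,0,-0.4,0,0,0,0,0,-0.55,0,0,0,0,0,-0.7,0,0,0,0,0,-0.8,0,0,0,0,0])

```text
time: 33.3
tool_pos: [487.0, 2.3, 174.7]
tcp_rot: [0.707, -0.047, 0.704, 0.046]
force: [-0.4, 0.2, 0.4]
opening: 1.0
```

>>> jog_arm(plan=[-0.15,0,0,0,0,0,-0.3,0,0,0,0,0,-0.5,0,0,0,0,0,-0.7,0,0,0,0,0,-0.7,0,0,0,0,0,-0.7,0,0,0,0,0])

```text
time: 33.8
tool_pos: [486.7, 2.3, 243.5]
tcp_rot: [0.707, -0.047, 0.704, 0.046]
force: [-0.2, 0.0, 0.1]
opening: 0.999
```

```bash
python3 - <<'E'
from p import *
from m import *
im,d,c=snap("wrist","wrist16"); s=snap("scene","scene16")[0]; e=snap("side","side16")[0]
o=monitor.get_obs(); print({k:np.round(o[k],3).tolist() for k in("time","tool_pos","force","opening")})
P,z,b=blob("wrist","wrist16",(150,0,500,305),78,dz=5); print("upper",rect(P),lines(P),z,b)
P,z,b=blob("wrist","wrist16",(150,0,500,305),64,dz=5); print("sheet vis",rect(P),z,b)
P,z,b=blob("wrist","wrist6",(150,0,500,305),59,dz=4); print("lower before",lines(P))
cv2.imwrite("pics/c16.png",np.vstack([cv2.resize(e[170:250,260:372],(420,300),interpolation=3),cv2.resize(s[150:300,250:460],(420,300),interpolation=3)])[:,:,::-1])
E
```

```text
{'time': 33.95, 'tool_pos': [485.267, 2.596, 240.918], 'force': [0.297, 0.412, 0.664], 'opening': 0.998}
upper (array([485.2,   3.9]), array([135.8,  58.6]), 7.83) (array([485.2,   3.9]), [135.3, 57.2], 7.83) 77.50614995029503 (np.int64(286), np.int64(119), np.int64(349), np.int64(254))
sheet vis (array([485.4,   6. ]), array([151.5,  68.8]), 7.73) 63.52793563984102 (np.int64(284), np.int64(111), np.int64(355), np.int64(255))
lower before (array([486. ,   3.8]), [134.3, 56.9], 7.59)
```

View pics/wrist16.png

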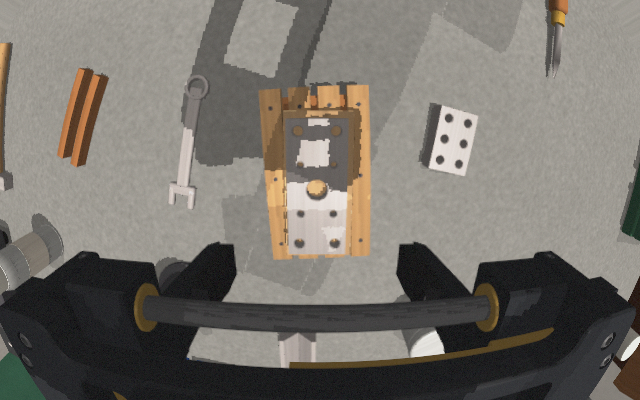

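View pics/c16.png

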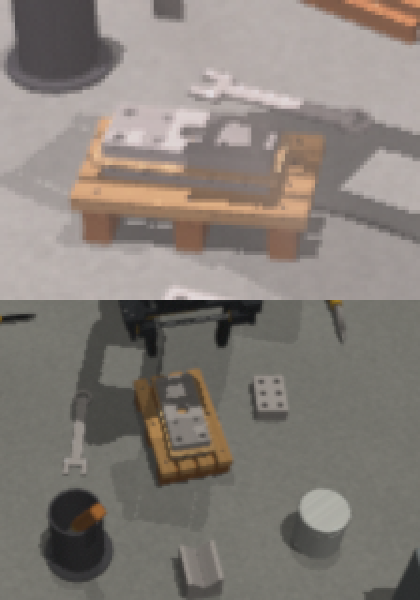

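```bash
python3 -c "
from h import *
print(sign_off(), monitor.get_obs()['time'])"
```

```text
the job is handed in; nothing more can be done
the job is handed in; nothing more can be done
```

The job is finished and was handed in just after 34 s on the robot's clock. The scraper stands point-down in the tool pot, leaning on the rim. The plywood sheet lies over the lower plate, and the second plate lies on the sheet.

Final wrist-camera checks:

| Item | Centre (x, y), mm | Angle |
|---|---|---|
| Upper plate | (485.2, 3.9) | 7.8° |
| Lower plate, measured before it was covered | (486.0, 3.8) | 7.6° |
| Sheet | (485.5, 5.8) | 7.7° |

- **Plates:** the upper plate is flush over the lower one to about 1 mm.
- **Sheet:** it sits about 2 mm to one side of centre. It still overhangs the lower plate by about 3.5 mm on the narrower side, so no steel touches steel.
- **Setting down:** the strongest contact reading while lowering the upper plate, taken at the end of a move, was about 14 N. The gripper was clear of everything when I handed in.
- **Disagreements:** the scene and side cameras differed from the wrist camera by about 8 mm, so I used the wrist camera for the grasps and placements. The wrist camera itself reads about 1.5 mm to one side, and I corrected for that when placing the upper plate.
- **Not checked:** once covered, the lower plate's position could not be measured again. The other bench objects I only checked by eye: those still in view looked unmoved.

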